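# Lock the castle nut of a foot pedal's return spring and try the pedal

### The arm

A 6-joint arm with a two-finger parallel gripper is mounted at the origin on a cart in front of the work surface, level with it; the furniture and walls round the work are solid. World frame = base frame: x ahead of the robot, y to its left, z up, the work surface at z = 0. Lengths are in m, angles in rad, forces in N, time in s.
With the tool pointing down it reaches from about 0.3 to 1 m from the base axis. Payload 5.1 kg.
Tool frame: the origin (TCP) lies midway between the tips of the shut fingers; the grasp point (between the pads) lies 19 mm behind it; x points along the fingers, y is the direction in which the jaws open and shut, and the axes are right-handed (so a half turn about x gives the same grasp; the last joint's range is limited). The gripper opens to 95 mm and grips with 3 to 60 N. Pads are 20 mm wide; open, the fingers measure 119 mm over their backs; the gripper's body (75 mm by 180 mm) begins 59 mm behind the grasp point.
Start: joints at [1.206, 0.124, 1.65, -0, 1.367, -0.083], TCP at [0.181, 0.624, 0.215] pointing down, gripper open.
Joint ranges: [-2.61, 2.61], [-1.02, 2.33], [0.03, 2.71], [-1.35, 4.49], [0.32, 2.68], [-2.91, 2.91]. Speed limits (rad/s): [2.57, 2.57, 3.14, 3.14, 3.14, 3.14].

### API

Orientations are given as a unit quaternion [w, x, y, z].
In Python, from station import robot gives the robot as it stands.
- The arm moves only by the tool carry_out, never from a script. Its argument "steps" is a list that holds one entry, the list of rows, each a list of 7 numbers: the shift along the tool's x, y, z in cm, then the turn, a rotation vector about the tool's x, y, z in rad, then the closure, from -1 (fully open) to 1 (shut), so that 0 is half open. A call has exactly 8 rows; each row shifts and turns the commanded pose from where the row before left it, along the tool's axes as they then stand; what a row does not reach is not made up. A row lasts 1/10 s, in which the tool goes at most 50 mm and 8.59 degrees, less where a joint would pass 70% of its speed; a pose out of reach is approached as far as the arm can. A call is refused whole if a number of a shift passes 5 or a number of a turn 0.15, either way. A call with a gripper value outside its range is refused whole. The fingers move at their own pace and stop on an object; "grip_force" is the grip in N (left out, the last holds). Time passes only in rows, so rows that do not move let the fingers close, or fill a call up. It gives the time, the measured TCP pose, the force and the opening at its end, in the units of the state.
- robot.state(): the state, without advancing time (a new reading comes with each control period).
- robot.snapshot(name): name is "scene" or "top"; returns a dict with "color" (420x560x3 uint8, red, green, blue), "mtx" (3x3 intrinsics, pixels), "extrinsics" (4x4, takes a point from world to camera coordinates). Camera axes: x right, y up, looking along -z (the intrinsics and any distortion apply to the point x, -y, -z); pixel columns grow to the right and rows downward; lengths in m; the calibration is good to about 2 mm. A picture is of the moment at which its call begins. There is no depth.
- robot.job_done(): hands the job in, once; it reports no verdict.
Trained networks look in the newest picture that a camera, given by its name, has taken for a name from the list of things; names that differ only in an ending like _2 or _b are one class to them, and where a whole thing is asked for, a point or a joint stands for the part that bears it (a point fixed in the world has none). Each returns a list of dicts, best first, with "score" (0 to 1); they miss things now and then, are a little off and sometimes report something else, mostly with a low value. They report only what shows in the picture. A call takes as long as a camera call. They do not tell look-alikes from the thing itself.
- robot.silhouettes(camera, query): "mask" (420x560 bool, what is visible of it) and "box" ([centre column, centre row, width, height] in pixels, round what is visible of it).
- robot.place_of(camera, query): "pixel" ([column, row] in pixels: a listed point, or the origin of a listed thing).
The state is a dict: "time_s": time; "qpos": joint angles; "dq": joint speeds; "joint_torque": joint torques, N m; "tool_pos": TCP position; "tool_rot": TCP orientation; "ft_force": force on the tool from outside, world axes, zero at the start; "ft_torque": the same for the moment, N m; "gripper_width": finger opening in m.
Only numpy, scipy, OpenCV 4.12 (cv2) and the standard library are available. Lean on these libraries where they do the work, as an engineer would, in place of code of your own. Each camera call takes 0.05 s, during which the arm holds its last target. There are 200 camera calls.

### The job

Set and lock the return spring of the foot pedal unit on the bench: screw the castle nut clockwise down its leaning rod until it bottoms, then back it off to the first slot that lines up with the cross hole in the rod, and push the loose lock pin through slot and hole fully home. With the pin in, press the pedal down to its stop and let it come back up. Leave the pin in place and the other things on the bench where they are.

Things in the scene. Friction and masses are not known exactly. Their poses are not given: they have to be found in the camera images.
- castle_nut (a joint): Turning of the nut (rad), growing clockwise seen from above, down the rod (screwing down, 6 mm a turn). 0 = lined up, where the pin belongs: the first slot above the bottom; 0.42 = bottomed (hard stop). It starts about a turn higher, -5.3 to -6.5. Turns stiffly (0.08 N m), stays where it is left. At 0 and every 60 degrees from it a slot and a pair of flats face along the cross hole
- nut_center (a point): Centre of the nut's hexagon, on the leaning rod's axis. Steel castle nut: hexagon 48 mm across flats, 18 mm high, below a 46 mm round crown 12 mm high with six slots 11 mm wide, one above each flat. Its z points up the rod (30 degrees from vertical, leaning to the pedal), its y out of a flat, along a slot. Under it a 38 mm round spring cup; fingertips have 15 mm free below the hexagon
- rod_hole (a point): Centre of the 10 mm cross hole in the 23 mm threaded rod. Its z points up the rod (30 degrees from vertical), its y along the hole, level, across the unit; the pin may enter from either side. The rod ends 14.5 mm above it. With the nut at 0 it lies 14.5 mm up the rod from nut_center, 5.5 mm above the slots' floor; a higher nut's hexagon covers it. Pressing the pedal sinks the rod 10 mm
- pin_grip (a point): Centre of the grip of the loose lock pin: a black block 36 mm long, 20 wide, 16 high, lying flat on the bench (centre 8 mm up), to be held across its 20 mm. Its x runs along the pin to the tip, its z is up as it lies. From the block's end, 18 mm ahead of this point, follow a 14 mm steel collar 4 mm long and the round shank, 7.6 mm thick, 54 mm long, its last 8 mm tapered. About 75 g
- pin_mid (a point): Point on the axis of the pin's shank 45.5 mm ahead of pin_grip, 23.5 mm past the collar's face, 30.5 mm behind the tip; axes as pin_grip. With the pin fully home, collar against the crown of the nut, it lies at rod_hole
- pedal (a joint): Angle of the hinged pedal (rad): 0 = up, 0.15 = down on its stop. A spring brings it back; pressing the pad takes about 6 N at first and 11 N at the stop
- pedal_pad (a point): Middle of the top of the pedal's black ribbed rubber pad, 74 mm long, 88 mm wide, at the low front end of the unit about 11 cm in front of the nut, 84 mm above the bench when up; pressed it goes down 35 mm. Its x points along the pedal to the hinge at the rear
- marker: Bystander: white and blue felt marker lying on the bench, 134 mm long, 18 mm high; origin under its middle
- stapler: Bystander: desk stapler, 149 mm long, 44 mm high; origin under its middle
- carton: Bystander: small brown carton 110 x 77 x 40 mm; origin under its middle
- brown_roll: Bystander: roll of brown tape, 100 mm across, 48 mm high; origin under its middle
Things that resemble listed ones, but are neither listed nor needed, are in the scene too. Several things look just like the part that bears pin_grip: the one meant starts farthest to the robot's left.

How it is judged:
By the outcome, as a careful person would: the job done as asked, in the order asked, and still so for the second after the job is handed in, with the robot touching nothing.
It also fails if it takes over 72 s, if anything falls off the work surface, if the arm or the gripper's body presses on something with over 40 N, if the wrist force passes 120 N, or if a joint passes its speed limit or range.

## Working session

There is one attempt and no reset: what is moved stays moved. The work goes in short steps, Python scripts to look and compute and a tool call to move; the robot and the scene stay as the last step left them, time stands still between calls to the robot, and variables do not carry over. Pictures are saved under pics/ and viewed, about 8 in all and at most 12, crops included, and the job is handed in when it is done.

Besides the shell and the picture viewer there is one more tool, called by a JSON object that holds its "name" and its "arguments". carry_out: Moves the arm, as the interface text tells. Its arguments: {"type":"object","properties":{"steps":{"type":"array","items":{"type":"array","items":{"type":"array","items":{"type":"number"}}}},"grip_force":{"type":"number"}},"required":["steps"]}

```bash
ls; mkdir -p pics; cat > h.py <<'E'
import numpy as np, cv2
from station import robot
from scipy.spatial.transform import Rotation as R
def snap(n):
    s=robot.snapshot(n); return s
def proj(s,P):
    P=np.atleast_2d(P); E=np.array(s["extrinsics"]); c=P@E[:3,:3].T+E[:3,3]
    c=c*[1,-1,-1]; p=c@np.array(s["mtx"]).T; return p[:,:2]/p[:,2:]
def ray(s,px):
    E=np.array(s["extrinsics"]); d=np.linalg.inv(s["mtx"])@np.array([px[0],px[1],1.]); d=d*[1,-1,-1]
    o=-E[:3,:3].T@E[:3,3]; d=E[:3,:3].T@d; return o,d/np.linalg.norm(d)
def onz(s,px,z):
    o,d=ray(s,px); return o+d*(z-o[2])/d[2]
def tri(rs):
    A=np.zeros((3,3)); b=np.zeros(3)
    for o,d in rs:
        M=np.eye(3)-np.outer(d,d); A+=M; b+=M@o
    p=np.linalg.solve(A,b); return p,[np.linalg.norm(np.cross(p-o,d)) for o,d in rs]
def rot(q): return R.from_quat([q[1],q[2],q[3],q[0]])
E
python3 - <<'E'
from h import *
np.set_printoptions(precision=4,suppress=True)
S={}
for c in ["scene","top"]:
    s=snap(c); S[c]=s
    cv2.imwrite(f"pics/{c}0.png",s["color"][:,:,::-1])
    print(c,"cam",ray(s,(280,210)))
    for q in ["nut_center","rod_hole","pin_grip","pin_mid","pedal_pad","marker","stapler","carton","brown_roll"]:
        print(q,[(np.round(d["pixel"],1).tolist(),round(d["score"],2)) for d in robot.place_of(c,q)][:6])
st=robot.state(); print({k:np.round(v,4) for k,v in st.items()})
E
```

```text
pics
scene cam (array([-0.0362, -0.815 ,  1.0256]), array([ 0.4612,  0.5791, -0.6722]))
nut_center [([281.5, 204.0], 0.55)]
rod_hole [([280.8, 201.0], 0.64)]
pin_grip [([390.0, 282.4], 0.68), ([337.1, 265.1], 0.27)]
pin_mid [([335.1, 263.0], 0.74), ([400.9, 270.7], 0.51)]
pedal_pad [([365.2, 334.2], 0.69), ([253.2, 231.0], 0.64)]
marker [([306.1, 300.6], 0.62), ([253.3, 231.8], 0.58)]
stapler [([214.2, 173.6], 0.57)]
carton [([365.9, 332.1], 0.75)]
brown_roll [([305.3, 301.4], 0.59), ([176.0, 199.3], 0.56)]
top cam (array([ 0.386 , -0.0407,  1.5746]), array([ 0.1291, -0.0031, -0.9916]))
nut_center [([271.7, 192.4], 0.73)]
rod_hole [([267.2, 196.6], 0.72)]
pin_grip [([373.8, 172.0], 0.51), ([342.4, 184.6], 0.47)]
pin_mid [([373.4, 156.2], 0.53), ([329.3, 196.3], 0.47)]
pedal_pad [([269.2, 236.3], 0.7), ([329.6, 192.6], 0.18)]
marker []
stapler [([155.8, 206.0], 0.7)]
carton [([396.8, 223.9], 0.82)]
brown_roll [([154.3, 256.0], 0.6)]
{'time_s': np.float64(1.0), 'qpos': array([ 1.2064,  0.1238,  1.6503, -0.    ,  1.3675, -0.0826]), 'dq': array([-0.0006,  0.0007,  0.003 ,  0.0007,  0.0006, -0.0009]), 'joint_torque': array([  0.0004, -41.7573, -36.025 ,   0.0775,   0.0425,   0.    ]), 'tool_pos': array([0.1808, 0.6244, 0.2147]), 'tool_rot': array([ 0.7001,  0.0993,  0.7001, -0.0993]), 'ft_force': array([ 0.8044, -0.8094,  0.3341]), 'ft_torque': array([ 0.0082,  0.0037, -0.0475]), 'gripper_width': np.float64(0.0954)}
```

```bash
python3 - <<'E'
import cv2
a=cv2.imread("pics/scene0.png");b=cv2.imread("pics/top0.png")
cv2.imwrite("pics/v1.png",cv2.resize(a[130:370,140:460],(800,600),interpolation=cv2.INTER_CUBIC))
cv2.imwrite("pics/v2.png",cv2.resize(b[120:315,140:420],(800,557),interpolation=cv2.INTER_CUBIC))
E
```

```text
(no output)
```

View pics/v1.png

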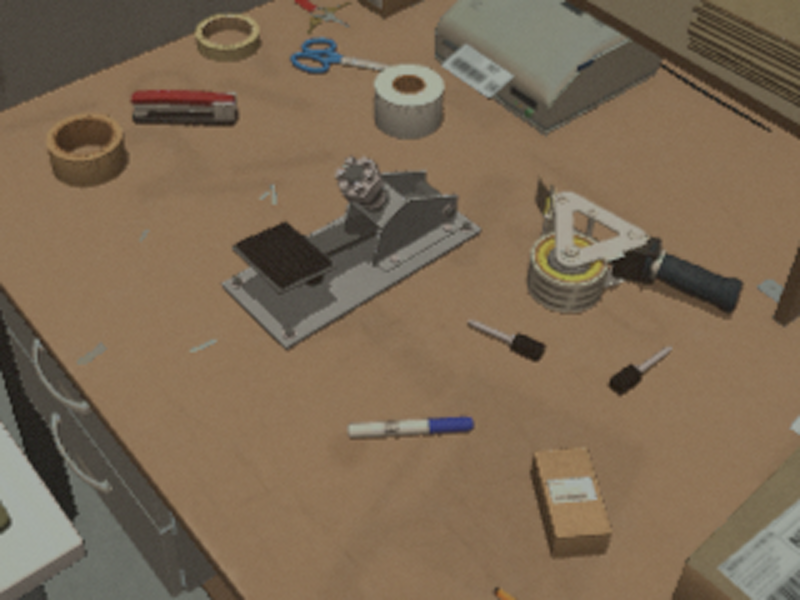

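View pics/v2.png

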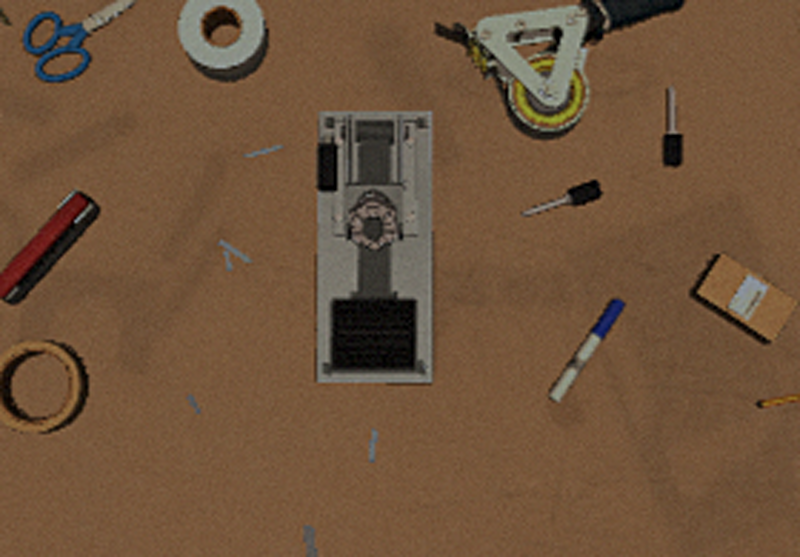

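View 1 (scene) shows the pedal unit, with its nut near crop (360,178), and two pins at (525,345) and (630,378). View 2 (top) shows the pin farthest left with its block at crop (585,195) and its tip pointing left, and the nut at (373,222). Next I triangulate and measure the yaw.

```bash
python3 - <<'E'
from h import *
np.set_printoptions(precision=4,suppress=True)
N={"nut_center":[],"rod_hole":[],"pedal_pad":[]}
S={}
allp={}
for c in ["scene","top"]:
    s=S[c]=snap(c); print(s["mtx"][0][0])
    for q in N:
        d=robot.place_of(c,q)
        if q=="pedal_pad" and c=="scene": d=[e for e in d if np.hypot(*(np.array(e["pixel"])-[253,231]))<15]
        N[q].append(ray(s,d[0]["pixel"]) if d else None); print(c,q,d and np.round(d[0]["pixel"],1))
    for q,z in [("pin_grip",.008),("pin_mid",.008)]:
        for d in robot.place_of(c,q): print(c,q,onz(s,d["pixel"],z),round(d["score"],2))
    for d in robot.silhouettes(c,"pin_grip"):
        m=d["mask"]; rr,cc=np.nonzero(m); pts=np.array([onz(s,p,.008)[:2] for p in zip(cc,rr)])
        mu=pts.mean(0); w,v=np.linalg.eigh(np.cov((pts-mu).T)); print(c,"sil",len(pts),round(d["score"],2),"mean",mu,"dir",v[:,1],"ext",np.ptp((pts-mu)@v[:,1]))
for q in N:
    if all(r is not None for r in N[q]): print(q,tri(N[q]))
# base plate corners from top view
s=S["top"]; 
for p in [(318,111),(432,111),(432,382),(318,382)]:
    print("base corner",onz(s,(140+p[0]*.35,120+p[1]*.35),.008))
for p in [(332,300),(415,300),(415,370),(332,370)]:
    print("pad corner",onz(s,(140+p[0]*.35,120+p[1]*.35),.084))
g=cv2.imread("pics/scene0.png"); t=S["top"]["color"][:,:,::-1]
a=cv2.resize(S["scene"]["color"][180:250,240:340,::-1],(800,560),interpolation=cv2.INTER_CUBIC)
b=cv2.resize(t[155:260,245:385],(800,600),interpolation=cv2.INTER_CUBIC)
cv2.imwrite("pics/v3.png",b)
E
```

```text
467.7009731841013
scene nut_center [280.5 205.3]
scene rod_hole [281.8 202.1]
scene pedal_pad [254.  231.6]
scene pin_grip [ 0.6626 -0.2545  0.008 ] 0.69
scene pin_grip [ 0.7234 -0.3537  0.008 ] 0.45
scene pin_mid [ 0.655  -0.2139  0.008 ] 0.57
scene pin_mid [ 0.7624 -0.3581  0.008 ] 0.47
scene sil 109 0.44 mean [ 0.6659 -0.2503] dir [-0.3015  0.9535] ext 0.07372046652127129
489.6660407831268
top nut_center [268.8 193.7]
top rod_hole [269.6 196.3]
top pedal_pad [272.3 236. ]
top pin_grip [ 0.7161 -0.3506  0.008 ] 0.4
top pin_mid [ 0.784  -0.3578  0.008 ] 0.67
top pin_mid [ 0.6455 -0.2087  0.008 ] 0.42
top sil 107 0.66 mean [ 0.7358 -0.3519] dir [-0.9998 -0.0215] ext 0.08680912035411921
top sil 80 0.52 mean [ 0.6658 -0.2458] dir [-0.3228  0.9465] ext 0.05784165279541352
nut_center (array([ 0.6202, -0.0058,  0.1004]), [np.float64(0.008154266736704548), np.float64(0.008154266736704838)])
rod_hole (array([ 0.6138, -0.0115,  0.1193]), [np.float64(0.0028997081285536664), np.float64(0.002899708128553767)])
pedal_pad (array([ 0.4999, -0.0233,  0.0753]), [np.float64(0.00041183995044614805), np.float64(0.0004118399504462135)])
base corner [0.7566 0.052  0.008 ]
base corner [ 0.7595 -0.0786  0.008 ]
base corner [ 0.4503 -0.0843  0.008 ]
base corner [0.4474 0.0428 0.008 ]
pad corner [0.5322 0.0264 0.084 ]
pad corner [ 0.5342 -0.0624  0.084 ]
pad corner [ 0.4595 -0.0639  0.084 ]
pad corner [0.4575 0.0243 0.084 ]
```

View pics/v3.png

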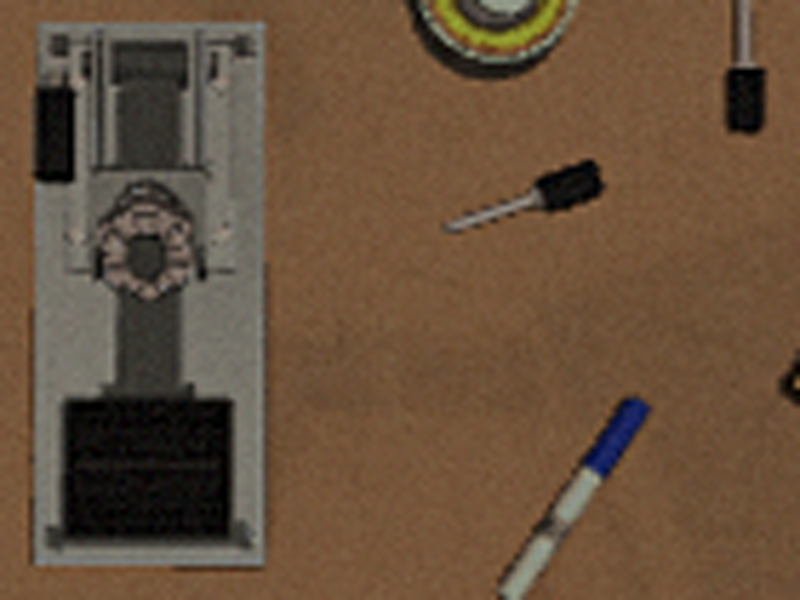

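The v3 top crop shows the unit yawed slightly (about 0.024 rad), the rod end near (148,255), and the target pin's block at (568,185) with its tip at (447,228). I'll overlay a nut model in both views to refine its centre.

```bash
cat > ov.py <<'E'
from h import *
yaw=.024; ux=np.array([np.cos(yaw),np.sin(yaw),0]); uy=np.array([-np.sin(yaw),np.cos(yaw),0]); uz=np.array([0,0,1.])
n=uz*np.cos(np.pi/6)-ux*.5; e=np.cross(uy,n)
def ring(P,h,r,k=60,ph=0):
    a=np.linspace(0,2*np.pi,k+1)+ph; return P+n*h+np.outer(np.cos(a),e)*r+np.outer(np.sin(a),uy)*r
def overlay(s,P,box,f,turn=-5.9,pt=None):
    x0,y0,w,h=box; im=cv2.resize(s["color"][y0:y0+h,x0:x0+w,::-1],(w*f,h*f),interpolation=cv2.INTER_CUBIC)
    ss=-turn/(2*np.pi)*.006
    im=cv2.convertScaleAbs(im,alpha=1.6)
    for pts,col in [(ring(P,.021,.023),(0,255,0)),(ring(P,.0,.0277,6,-turn+0),(0,0,255)),(ring(P,.029-ss,.0115),(255,255,0)),(pt,(255,0,255))]:
        if pts is None: continue
        p=((proj(s,pts)-[x0,y0]+.5)*f).astype(int); cv2.polylines(im,[p],False,col,1)
    return im
E
python3 - <<'E'
from ov import *
P=np.array([.612,-.0165,.105])
a,b=snap("scene"),snap("top")
c=.5*ux*0
pad=np.array([.496,-.0189,.084]); px=np.array([.0,0,0])
t=.1
def padr(): return np.array([pad+ux*i*.037+uy*j*.044+uz*0 for i,j in [(1,1),(1,-1),(-1,-1),(-1,1),(1,1)]])
A=overlay(a,P,(230,185,64,56),8,pt=padr()); B=overlay(b,P,(240,175,64,76),8,pt=padr())
B=B[:448] if 0 else cv2.resize(B,(377,448)); 
cv2.imwrite("pics/v4.png",np.hstack([A[:, :416],B])); print(A.shape,B.shape)
E
```

```text
(448, 512, 3) (448, 377, 3)
```

View pics/v4.png

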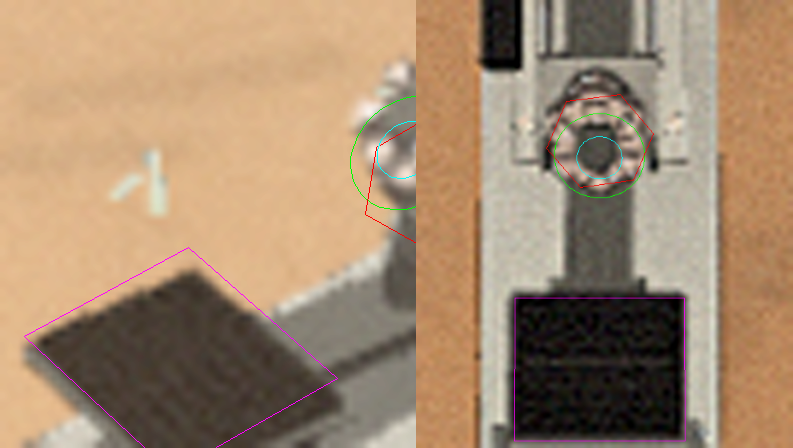

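```bash
python3 - <<'E'
from ov import *
a,b=snap("scene"),snap("top")
P=np.array([.6155,-.0165,.107])
A=overlay(a,P,(262,182,40,46),12,turn=-5.76); B=overlay(b,P,(250,178,40,46),12,turn=-5.76)
cv2.imwrite("pics/v5.png",cv2.resize(np.hstack([A[:,:],B[:,:]]),(800,460)))
E
```

```text
(no output)
```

View pics/v5.png

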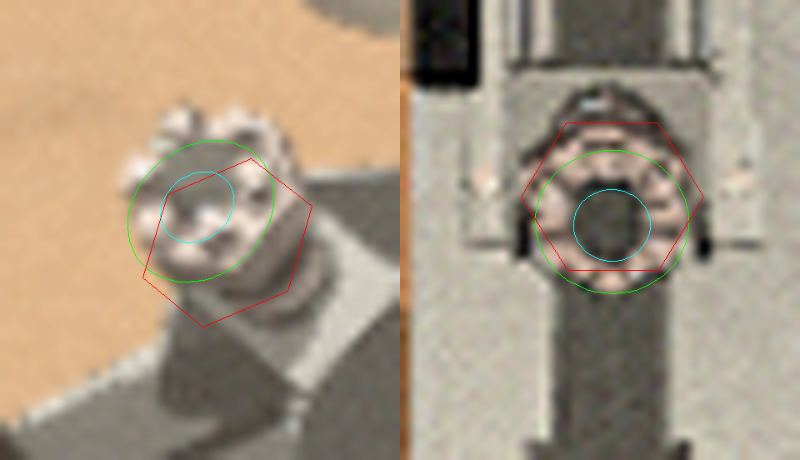

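```bash
python3 - <<'E'
from ov import *
np.set_printoptions(precision=4,suppress=True)
a,b=snap("scene"),snap("top")
T,r=tri([ray(a,(281.5,199.7)),ray(b,(270.7,198.7))]); P=T-.021*n
print("tri",T,r,"P",P)
# force y=-.0165
from scipy.optimize import least_squares
f=lambda v:np.r_[(proj(a,[v[0],v[1],v[2]])-[281.5,199.7]).ravel(),(proj(b,[v[0],v[1],v[2]])-[270.7,198.7]).ravel(),(v[1]+.0165)/.0005]
s=least_squares(f,T); print(s.x,s.x-.021*n,s.fun)
P=s.x-.021*n
A=overlay(a,P,(262,182,40,46),12,turn=-5.76); B=overlay(b,P,(250,178,40,46),12,turn=-5.76)
cv2.imwrite("pics/v6.png",cv2.resize(np.hstack([A[:,:],B[:,:]]),(800,460)))
E
```

```text
tri [ 0.6059 -0.0164  0.1358] [np.float64(0.0007419912408030035), np.float64(0.0007419912408031831)] P [ 0.6164 -0.0162  0.1176]
[ 0.6058 -0.0165  0.1359] [ 0.6163 -0.0162  0.1177] [ 0.2537 -0.0377 -0.1204  0.2191  0.0043]
```

View pics/v6.png

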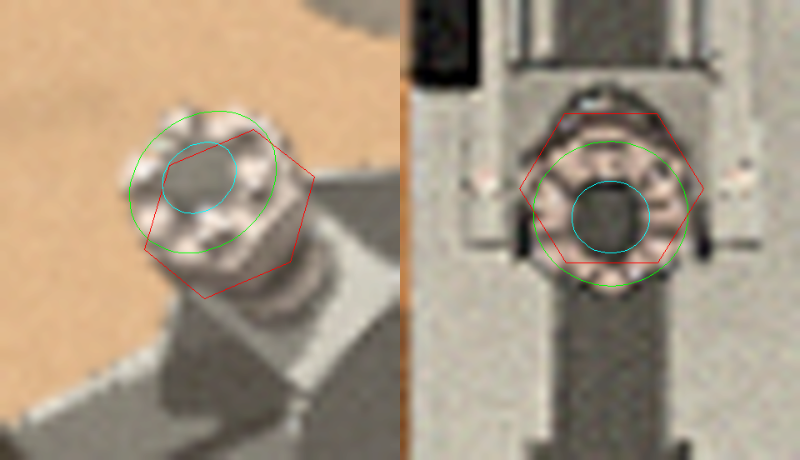

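The model now fits both views, with the nut centre at about (0.616, -0.016, 0.118). Next is the slot phase and the tool roll.

```bash
python3 - <<'E'
from ov import *
np.set_printoptions(precision=3,suppress=True)
P=np.array([.6163,-.0162,.1177])
th=np.deg2rad(np.arange(0,360,3.))
for c in ["scene","top"]:
    s=snap(c); im=cv2.GaussianBlur(cv2.cvtColor(s["color"],cv2.COLOR_RGB2GRAY).astype(np.float32),(0,0),.5)
    for r in (.015,.0175,.020):
        p=proj(s,P+n*.021+np.outer(np.cos(th),uy)*r+np.outer(np.sin(th),-e)*r).astype(np.float32)
        v=cv2.remap(im,p[:,0].reshape(-1,1),p[:,1].reshape(-1,1),cv2.INTER_CUBIC).ravel()
        for k in (5,6,7):
            F=(v*np.exp(-1j*k*th)).mean(); 
            print(c,r,k,"amp %.1f"%abs(F),"dark at deg (from uy toward -e(counterclock?))",np.rad2deg(((np.pi-(-np.angle(F)))/k)%(2*np.pi/k)).round(1) if 0 else np.rad2deg(((np.pi+np.angle(-F*1)*-1+np.pi)/k)%(2*np.pi/k)).round(1))
print(np.cross(uy,-e),n)
st=robot.state(); Rm=rot(st["tool_rot"]); q=st["qpos"]
r=(R.from_euler("ZY",[q[0],np.pi/2]).inv()*Rm).as_euler("xyz"); print("roll",r,"q6",q[5]); print(Rm.as_matrix())
E
```

```text
scene 0.015 5 amp 10.1 dark at deg (from uy toward -e(counterclock?)) 45.5
scene 0.015 6 amp 1.4 dark at deg (from uy toward -e(counterclock?)) 33.6
scene 0.015 7 amp 2.8 dark at deg (from uy toward -e(counterclock?)) 2.7
scene 0.0175 5 amp 10.1 dark at deg (from uy toward -e(counterclock?)) 46.1
scene 0.0175 6 amp 3.3 dark at deg (from uy toward -e(counterclock?)) 30.2
scene 0.0175 7 amp 5.7 dark at deg (from uy toward -e(counterclock?)) 50.5
scene 0.02 5 amp 5.7 dark at deg (from uy toward -e(counterclock?)) 47.7
scene 0.02 6 amp 4.7 dark at deg (from uy toward -e(counterclock?)) 30.7
scene 0.02 7 amp 8.5 dark at deg (from uy toward -e(counterclock?)) 49.5
top 0.015 5 amp 4.8 dark at deg (from uy toward -e(counterclock?)) 25.7
top 0.015 6 amp 3.7 dark at deg (from uy toward -e(counterclock?)) 29.1
top 0.015 7 amp 1.7 dark at deg (from uy toward -e(counterclock?)) 17.3
top 0.0175 5 amp 6.5 dark at deg (from uy toward -e(counterclock?)) 23.9
top 0.0175 6 amp 3.4 dark at deg (from uy toward -e(counterclock?)) 30.7
top 0.0175 7 amp 2.4 dark at deg (from uy toward -e(counterclock?)) 18.4
top 0.02 5 amp 2.1 dark at deg (from uy toward -e(counterclock?)) 17.6
top 0.02 6 amp 2.4 dark at deg (from uy toward -e(counterclock?)) 33.8
top 0.02 7 amp 5.5 dark at deg (from uy toward -e(counterclock?)) 15.2
[-0.5   -0.012  0.866] [-0.5   -0.012  0.866]
roll [ 1.488 -0.     0.   ] q6 -0.08258516449738794
[[ 0.     0.278  0.961]
 [ 0.     0.961 -0.278]
 [-1.     0.    -0.   ]]
```

The slots sit about 30° off the hole direction, so the nut is at about -5.76 rad and needs about 6.2 rad to bottom. I'll write a planner helper and plan the first approach.

```bash
cat > pl.py <<'E'
from ov import *
import scipy.linalg as sl
np.set_printoptions(precision=4,suppress=True)
def T(Rm,p): M=np.eye(4); M[:3,:3]=Rm; M[:3,3]=p; return M
def cur(): st=robot.state(); return T(rot(st["tool_rot"]).as_matrix(),st["tool_pos"])
def nutpose(r,p,tilt=np.pi/3): return T(R.from_euler("ZYX",[yaw,tilt,r]).as_matrix(),p)
def twist(A,B,N):
    L=sl.logm(np.linalg.inv(A)@B).real/N
    t=np.r_[L[:3,3]*100,L[2,1],L[0,2],L[1,0]]; 
    pts=[(A@sl.expm(L*k))[:3,3].round(3).tolist() for k in range(N//4,N+1,max(N//4,1))]
    print("rows",N,"twist",t.round(3),"|d|",np.linalg.norm(t[:3]).round(2),"rot",np.linalg.norm(t[3:]).round(3)); print(" path",pts); return t
E
python3 - <<'E'
from pl import *
P=np.array([.6163,-.0162,.1177])
A=cur(); M=nutpose(0,[.45,.0,.30],1.2); B=nutpose(-.524,P+n*.09)
twist(A,nutpose(-.524,P+n*.13),24); twist(A,nutpose(-.524,P+n*.13),16)
E
```

```text
rows 24 twist [ 0.526 -2.922  1.193 -0.034 -0.022 -0.002] |d| 3.2 rot 0.041
 path [[0.221, 0.439, 0.19], [0.301, 0.265, 0.182], [0.413, 0.11, 0.195], [0.551, -0.018, 0.23]]
rows 16 twist [ 0.789 -4.382  1.79  -0.051 -0.033 -0.004] |d| 4.8 rot 0.061
 path [[0.221, 0.439, 0.19], [0.301, 0.265, 0.182], [0.413, 0.11, 0.195], [0.551, -0.018, 0.23]]
```

{"name": "carry_out", "arguments": {"steps": [[[0.526,-2.922,1.193,-0.034,-0.022,-0.002,-1],[0.526,-2.922,1.193,-0.034,-0.022,-0.002,-1],[0.526,-2.922,1.193,-0.034,-0.022,-0.002,-1],[0.526,-2.922,1.193,-0.034,-0.022,-0.002,-1],[0.526,-2.922,1.193,-0.034,-0.022,-0.002,-1],[0.526,-2.922,1.193,-0.034,-0.022,-0.002,-1],[0.526,-2.922,1.193,-0.034,-0.022,-0.002,-1],[0.526,-2.922,1.193,-0.034,-0.022,-0.002,-1]]]}}

```text
time_s: 2.9
tool_pos: [0.2396, 0.377, 0.1831]
tool_rot: [0.765, -0.012, 0.643, -0.017]
ft_force: [0.2, -0.8, 0.6]
gripper_width: 0.0953
```

{"name": "carry_out", "arguments": {"steps": [[[0.526,-2.922,1.193,-0.034,-0.022,-0.002,-1],[0.526,-2.922,1.193,-0.034,-0.022,-0.002,-1],[0.526,-2.922,1.193,-0.034,-0.022,-0.002,-1],[0.526,-2.922,1.193,-0.034,-0.022,-0.002,-1],[0.526,-2.922,1.193,-0.034,-0.022,-0.002,-1],[0.526,-2.922,1.193,-0.034,-0.022,-0.002,-1],[0.526,-2.922,1.193,-0.034,-0.022,-0.002,-1],[0.526,-2.922,1.193,-0.034,-0.022,-0.002,-1]]]}}

```text
time_s: 3.7
tool_pos: [0.3655, 0.1553, 0.1824]
tool_rot: [0.81, -0.122, 0.57, 0.065]
ft_force: [-0.1, 1.1, -0.4]
gripper_width: 0.0952
```

{"name": "carry_out", "arguments": {"steps": [[[0.526,-2.922,1.193,-0.034,-0.022,-0.002,-1],[0.526,-2.922,1.193,-0.034,-0.022,-0.002,-1],[0.526,-2.922,1.193,-0.034,-0.022,-0.002,-1],[0.526,-2.922,1.193,-0.034,-0.022,-0.002,-1],[0.526,-2.922,1.193,-0.034,-0.022,-0.002,-1],[0.526,-2.922,1.193,-0.034,-0.022,-0.002,-1],[0.526,-2.922,1.193,-0.034,-0.022,-0.002,-1],[0.526,-2.922,1.193,-0.034,-0.022,-0.002,-1]]]}}

```text
time_s: 4.5
tool_pos: [0.5435, -0.0241, 0.2196]
tool_rot: [0.833, -0.228, 0.482, 0.145]
ft_force: [-0.1, 0.3, -0.7]
gripper_width: 0.0952
```

```bash
cat > go.py <<'E'
import sys
from pl import *
# go.py r d N [Px Py Pz]: twist to nut pose with TCP at P+n*d
P=np.array([.6163,-.0162,.1177]); a=[float(x) for x in sys.argv[1:]]
if len(a)>3: P=np.array(a[3:6])
st=robot.state(); A=cur(); B=nutpose(a[0],P+n*a[1]); twist(A,B,int(a[2]))
F=A[:3,:3].T@st["ft_force"]; Mo=A[:3,:3].T@st["ft_torque"]
rel=A[:3,3]-P; rr=(R.from_matrix(nutpose(0,P)[:3,:3]).inv()*R.from_matrix(A[:3,:3])).as_rotvec()
print("t",st["time_s"],"q",st["qpos"],"w",st["gripper_width"],"Ftool",F,"Mtool",Mo,"rel(ux,uy,n)",rel@e,rel@uy,rel@n,"rotvec vs r=0",rr)
E
python3 go.py -.524 -.017 8
```

```text
rows 8 twist [ 1.772 -0.022  0.172  0.    -0.    -0.002] |d| 1.78 rot 0.002
 path [[0.564, -0.022, 0.19], [0.584, -0.02, 0.161], [0.604, -0.018, 0.132], [0.625, -0.016, 0.103]]
t 4.5 q [-0.2106 -0.4514  2.2108  0.1616  0.8864 -2.4059] w 0.09521368961176534 Ftool [ 0.5197  0.5087 -0.2271] Mtool [-0.0598  0.27    0.2011] rel(ux,uy,n) -0.012271475403756052 -0.006149477179936824 0.12477412072982356 rotvec vs r=0 [-0.5271  0.0045  0.012 ]
```

{"name": "carry_out", "arguments": {"steps": [[[1,-0.04,0.34,0,0,-0.004,-1],[1,-0.04,0.34,0,0,-0.004,-1],[1,-0.04,0.34,0,0,-0.004,-1],[1,-0.04,0.34,0,0,-0.004,-1],[1,0,0,0,0,0,-1],[1,0,0,0,0,0,-1],[0,0,0,0,0,0,-1],[0,0,0,0,0,0,-1]]]}}

```text
time_s: 5.3
tool_pos: [0.5831, -0.0161, 0.1729]
tool_rot: [0.834, -0.232, 0.481, 0.139]
ft_force: [-0.3, 0.5, -0.1]
gripper_width: 0.0947
```

```bash
python3 go.py -.524 -.017 8
```

```text
rows 8 twist [ 1.018 -0.015  0.008  0.    -0.     0.   ] |d| 1.02 rot 0.001
 path [[0.594, -0.016, 0.155], [0.604, -0.016, 0.138], [0.614, -0.016, 0.12], [0.625, -0.016, 0.103]]
t 5.3 q [-0.1654 -0.3054  2.1881  0.1337  0.7483 -2.3602] w 0.09466481608548467 Ftool [-0.0583  0.5923 -0.0563] Mtool [0.0611 0.2541 0.2142] rel(ux,uy,n) -0.0010985070053904536 0.0008899659981282784 0.06442618857335891 rotvec vs r=0 [-0.5265  0.0021 -0.0028]
```

{"name": "carry_out", "arguments": {"steps": [[[1.35,-0.02,0.01,0,0,0,-1],[1.35,-0.02,0.01,0,0,0,-1],[1.35,-0.02,0.01,0,0,0,-1],[1.35,-0.02,0.01,0,0,0,-1],[1.35,-0.02,0.01,0,0,0,-1],[1.35,-0.02,0.01,0,0,0,-1],[0,0,0,0,0,0,-1],[0,0,0,0,0,0,-1]]]}}

```text
time_s: 6.1
tool_pos: [0.6248, -0.0164, 0.1043]
tool_rot: [0.834, -0.232, 0.481, 0.139]
ft_force: [-0.4, 0.1, 0.4]
gripper_width: 0.0952
```

{"name": "carry_out", "arguments": {"steps": [[[0,0,0,0,0,0,1],[0,0,0,0,0,0,1],[0,0,0,0,0,0,1],[0,0,0,0,0,0,1],[0,0,0,0,0,0,1],[0,0,0,0,0,0,1],[0,0,0,0,0,0,1],[0,0,0,0,0,0,1]]], "grip_force": 15}}

```text
time_s: 6.9
tool_pos: [0.6248, -0.0163, 0.1039]
tool_rot: [0.834, -0.232, 0.481, 0.139]
ft_force: [-0.9, -0.4, 1.8]
gripper_width: 0.0545
```

```bash
python3 go.py -.524 -.017 8
```

```text
rows 8 twist [ 0.011  0.006 -0.003  0.    -0.     0.   ] |d| 0.01 rot 0.001
 path [[0.625, -0.016, 0.104], [0.625, -0.016, 0.103], [0.625, -0.016, 0.103], [0.625, -0.016, 0.103]]
t 6.9 q [-0.1513 -0.1132  2.1544  0.1514  0.5886 -2.3756] w 0.05445256528956293 Ftool [-1.9998 -0.3674 -0.1503] Mtool [0.0797 0.2756 0.2124] rel(ux,uy,n) 0.0004623132209761945 -0.0003119029001403915 -0.016154558127178382 rotvec vs r=0 [-0.5264  0.0013 -0.0033]
```

{"name": "carry_out", "arguments": {"steps": [[[0,0,0,0,0,0,1],[0,0,0,0,0,0,1],[0,0,0,0,0,0,1],[0,0,0,0,0,0,1],[0,0,0,0,0,0,1],[0,0,0,0,0,0,1],[0,0,0,0,0,0,1],[0,0,0,0,0,0,1]]], "grip_force": 25}}

```text
time_s: 7.7
tool_pos: [0.6248, -0.0163, 0.1039]
tool_rot: [0.834, -0.232, 0.481, 0.139]
ft_force: [-0.8, -0.3, 1.7]
gripper_width: 0.0541
```

```bash
python3 go.py -.524 -.017 8
```

```text
rows 8 twist [ 0.01   0.006 -0.003  0.    -0.     0.   ] |d| 0.01 rot 0.001
 path [[0.625, -0.016, 0.104], [0.625, -0.016, 0.103], [0.625, -0.016, 0.103], [0.625, -0.016, 0.103]]
t 7.7 q [-0.1513 -0.1132  2.1545  0.1514  0.5885 -2.3756] w 0.05409424232771962 Ftool [-1.8618 -0.2985 -0.033 ] Mtool [0.1067 0.2698 0.29  ] rel(ux,uy,n) 0.0004219228065509569 -0.00028314082619965646 -0.016198603523774686 rotvec vs r=0 [-0.5264  0.0013 -0.0033]
```

{"name": "carry_out", "arguments": {"steps": [[[0,0,0,0,0,0,0],[0,0,0,0.1,0,0,0],[0,0,0,0.1,0,0,0],[0,0,0,0.1,0,0,1],[0,0,0,0,0,0,1],[0,0,0,0,0,0,1],[0,0,0,0,0,0,1],[0,0,0,0,0,0,1]]], "grip_force": 8}}

```text
time_s: 8.5
tool_pos: [0.6248, -0.0164, 0.1038]
tool_rot: [0.86, -0.105, 0.496, 0.065]
ft_force: [3.4, -0.9, -3.2]
gripper_width: 0.0544
```

```bash
python3 go.py -.224 -.017 8
```

```text
rows 8 twist [ 0.008  0.006 -0.004  0.    -0.     0.   ] |d| 0.01 rot 0.001
 path [[0.625, -0.016, 0.104], [0.625, -0.016, 0.103], [0.625, -0.016, 0.103], [0.625, -0.016, 0.103]]
t 8.5 q [-0.1514 -0.1129  2.1545  0.1513  0.588  -2.0765] w 0.05439308066133348 Ftool [ 4.5109 -1.2295  1.0977] Mtool [ 0.0634  0.0703 -0.1017] rel(ux,uy,n) 0.0004198249555498319 -0.0003868994088118142 -0.01632250933288483 rotvec vs r=0 [-0.2273  0.0007 -0.0036]
```

{"name": "carry_out", "arguments": {"steps": [[[0,0,0,0,0,0,-0.4],[0,0,0,0,0,0,-0.4],[0,0,0,0.1,0,0,-0.4],[0,0,0,0.1,0,0,-0.4],[0,0,0,0.11,0,0,1],[0,0,0,0,0,0,1],[0,0,0,0,0,0,1],[0,0,0,0,0,0,1]]], "grip_force": 8}}

```text
time_s: 9.3
tool_pos: [0.6246, -0.0165, 0.1037]
tool_rot: [0.865, 0.028, 0.5, -0.012]
ft_force: [-1.7, -2.9, 0.1]
gripper_width: 0.0513
```

```bash
python3 go.py .086 -.017 8
```

```text
rows 8 twist [ 0.01   0.006 -0.003  0.001 -0.     0.   ] |d| 0.01 rot 0.001
 path [[0.625, -0.016, 0.104], [0.625, -0.016, 0.103], [0.625, -0.016, 0.103], [0.625, -0.016, 0.103]]
t 9.3 q [-0.1516 -0.1133  2.1547  0.1509  0.5888 -1.7672] w 0.051305870870859215 Ftool [-0.9504 -2.9667 -1.235 ] Mtool [ 0.0348  0.4479 -0.2812] rel(ux,uy,n) 0.00017174094886558594 -0.0005344860094143219 -0.016207247302528482 rotvec vs r=0 [ 0.0819  0.0007 -0.0038]
```

{"name": "carry_out", "arguments": {"steps": [[[0,0,0,0,0,0,-0.4],[0,0,0,0,0,0,-0.4],[0,0,0,0.13,0,0,-0.4],[0,0,0,0,0,0,1],[0,0,0,0,0,0,1],[0,0,0,0,0,0,1],[0,0,0,0,0,0,1],[0,0,0,0,0,0,1]]], "grip_force": 40}}

```text
time_s: 10.1
tool_pos: [0.6247, -0.0166, 0.1038]
tool_rot: [0.862, 0.085, 0.498, -0.044]
ft_force: [-1.0, -3.0, 0.6]
gripper_width: 0.0482
```

```bash
python3 go.py .216 -.017 8
```

```text
rows 8 twist [ 0.01   0.006 -0.006  0.     0.     0.   ] |d| 0.01 rot 0.001
 path [[0.625, -0.016, 0.104], [0.625, -0.016, 0.103], [0.625, -0.016, 0.103], [0.625, -0.016, 0.103]]
t 10.1 q [-0.1516 -0.1132  2.1545  0.1508  0.5886 -1.6365] w 0.04815507262114072 Ftool [-1.062  -3.0428 -0.0255] Mtool [-0.1022  0.3104 -0.4142] rel(ux,uy,n) 0.0003309693921706669 -0.0005792998047959484 -0.01620221891529778 rotvec vs r=0 [ 0.2125  0.0002 -0.004 ]
```

Width 48 mm: the jaws sit on the flats. First stroke clockwise: 28 rows.

{"name": "carry_out", "arguments": {"steps": [[[0.014,0,0,0.149,0,0,1],[0.014,0,0,0.149,0,0,1],[0.014,0,0,0.149,0,0,1],[0.014,0,0,0.149,0,0,1],[0.014,0,0,0.149,0,0,1],[0.014,0,0,0.149,0,0,1],[0.014,0,0,0.149,0,0,1],[0.014,0,0,0.149,0,0,1]]]}}

```text
time_s: 10.9
tool_pos: [0.625, -0.0169, 0.1026]
tool_rot: [0.664, 0.556, 0.387, -0.318]
ft_force: [-2.6, -4.2, 1.3]
gripper_width: 0.0483
```

```bash
python3 go.py .216 -.017 8|tail -1
```

```text
t 10.9 q [-0.1518 -0.1105  2.1542  0.1504  0.5867 -0.4385] w 0.04832702948412274 Ftool [-2.4796 -2.3069  3.8607] Mtool [-0.1077 -0.6048 -0.7031] rel(ux,uy,n) 7.363030168107095e-07 -0.0008746084010098866 -0.017388241623086838 rotvec vs r=0 [ 1.4106 -0.0021 -0.0045]
```

{"name": "carry_out", "arguments": {"steps": [[[0.014,0,0,0.149,0,0,1],[0.014,0,0,0.149,0,0,1],[0.014,0,0,0.149,0,0,1],[0.014,0,0,0.149,0,0,1],[0.014,0,0,0.149,0,0,1],[0.014,0,0,0.149,0,0,1],[0.014,0,0,0.149,0,0,1],[0.014,0,0,0.149,0,0,1]]]}}

```text
time_s: 11.7
tool_pos: [0.6253, -0.0167, 0.1015]
tool_rot: [0.237, 0.832, 0.142, -0.48]
ft_force: [-4.4, -3.6, 1.7]
gripper_width: 0.0481
```

{"name": "carry_out", "arguments": {"steps": [[[0.014,0,0,0.149,0,0,1],[0.014,0,0,0.149,0,0,1],[0.014,0,0,0.149,0,0,1],[0.014,0,0,0.149,0,0,1],[0.014,0,0,0.149,0,0,1],[0.014,0,0,0.149,0,0,1],[0.014,0,0,0.149,0,0,1],[0.014,0,0,0.149,0,0,1]]]}}

```text
time_s: 12.5
tool_pos: [0.6258, -0.0163, 0.1005]
tool_rot: [-0.271, 0.822, -0.152, -0.477]
ft_force: [-3.8, -2.1, 1.0]
gripper_width: 0.0485
```

{"name": "carry_out", "arguments": {"steps": [[[0.014,0,0,0.149,0,0,1],[0.014,0,0,0.149,0,0,1],[0.014,0,0,0.149,0,0,1],[0.014,0,0,0.149,0,0,1],[0,0,0,0,0,0,1],[0,0,0,0,0,0,1],[0,0,0,0,0,0,-0.4],[0,0,0,0,0,0,-0.4]]]}}

```text
time_s: 13.3
tool_pos: [0.6271, -0.0162, 0.1007]
tool_rot: [-0.499, 0.708, -0.284, -0.412]
ft_force: [-0.1, 0.4, -0.0]
gripper_width: 0.0588
```

```bash
python3 go.py .216 -.017 8|tail -1
```

```text
t 13.3 q [-0.1505 -0.1035  2.1519  0.1528  0.5804  2.534 ] w 0.058755135907186194 Ftool [-0.0375 -0.0391  0.4034] Mtool [-0.0094 -0.153   0.4104] rel(ux,uy,n) 0.0008642472788793497 -0.0002521111598268396 -0.02008492524973347 rotvec vs r=0 [-1.8989  0.0029 -0.0029]
```

{"name": "carry_out", "arguments": {"steps": [[[0,0,0,-0.1496,0,0,-0.3],[0,0,0,-0.1496,0,0,-0.3],[0,0,0,-0.1496,0,0,-0.3],[0,0,0,-0.1496,0,0,-0.3],[0,0,0,-0.1496,0,0,-0.3],[0,0,0,-0.1496,0,0,-0.3],[0,0,0,-0.1496,0,0,-0.3],[0,0,0,-0.1496,0,0,-0.3]]]}}

```text
time_s: 14.1
tool_pos: [0.6271, -0.0162, 0.1008]
tool_rot: [-0.01, 0.866, -0.001, -0.5]
ft_force: [0.4, -0.3, 0.1]
gripper_width: 0.0622
```

{"name": "carry_out", "arguments": {"steps": [[[0,0,0,-0.1496,0,0,-0.3],[0,0,0,-0.1496,0,0,-0.3],[0,0,0,-0.1496,0,0,-0.3],[0,0,0,-0.1496,0,0,-0.3],[0,0,0,-0.1496,0,0,-0.3],[0,0,0,-0.1496,0,0,-0.3],[0,0,0,-0.1496,0,0,-0.3],[0,0,0,-0.1496,0,0,-0.3]]]}}

```text
time_s: 14.9
tool_pos: [0.6271, -0.0162, 0.1008]
tool_rot: [0.479, 0.721, 0.281, -0.414]
ft_force: [0.5, 0.7, 0.8]
gripper_width: 0.0616
```

{"name": "carry_out", "arguments": {"steps": [[[0,0,0,-0.1496,0,0,-0.3],[0,0,0,-0.1496,0,0,-0.3],[0,0,0,-0.1496,0,0,-0.3],[0,0,0,-0.1496,0,0,-0.3],[0,0,0,-0.1496,0,0,-0.3],[0,0,0,0,0,0,-0.3],[0,0,0,0,0,0,-0.3],[0,0,0,0,0,0,-0.3]]]}}

```text
time_s: 15.7
tool_pos: [0.6268, -0.0162, 0.1005]
tool_rot: [0.707, 0.5, 0.411, -0.284]
ft_force: [-0.1, -0.0, -0.1]
gripper_width: 0.0618
```

```bash
python3 go.py 1.242 -.0202 4 .6163 -.0167 .1177
```

```text
rows 4 twist [ 0.002 -0.015  0.001 -0.001  0.001  0.   ] |d| 0.02 rot 0.001
 path [[0.627, -0.016, 0.1], [0.627, -0.016, 0.1], [0.627, -0.016, 0.1], [0.626, -0.016, 0.1]]
t 15.7 q [-0.1505 -0.1035  2.1521  0.1525  0.581  -0.6044] w 0.06179324359832451 Ftool [ 0.0528 -0.1461 -0.0369] Mtool [-0.025   0.0056 -0.3154] rel(ux,uy,n) 0.0005584938724496068 0.0002527996663467998 -0.020131906603511624 rotvec vs r=0 [ 1.2457 -0.002  -0.0031]
```

{"name": "carry_out", "arguments": {"steps": [[[0,-0.05,0,0,0,0,1],[0,0,0,0,0,0,1],[0,0,0,0,0,0,1],[0.014,0,0,0.149,0,0,1],[0.014,0,0,0.149,0,0,1],[0.014,0,0,0.149,0,0,1],[0.014,0,0,0.149,0,0,1],[0.014,0,0,0.149,0,0,1]]], "grip_force": 40}}

```text
time_s: 16.5
tool_pos: [0.6267, -0.0164, 0.0996]
tool_rot: [0.475, 0.724, 0.279, -0.415]
ft_force: [1.1, -0.9, -0.4]
gripper_width: 0.0479
```

{"name": "carry_out", "arguments": {"steps": [[[0.014,0,0,0.149,0,0,1],[0.014,0,0,0.149,0,0,1],[0.01,0,0,0.1,0,0,1],[0,0,0,0,0,0,1],[0,0,0,0,0,0,1],[0,0,0,0,0,0,1],[0,0,0,0,0,0,1],[0,0,0,0,0,0,1]]]}}

```text
time_s: 17.3
tool_pos: [0.6269, -0.0165, 0.0993]
tool_rot: [0.326, 0.802, 0.193, -0.462]
ft_force: [2.1, 0.9, -0.6]
gripper_width: 0.0478
```

```bash
python3 go.py 1.242 -.0202 4 |tail -1
```

```text
t 17.3 q [-0.1509 -0.1015  2.1526  0.1531  0.5787  0.5351] w 0.047791215733975996 Ftool [ 1.5957  0.4257 -1.6412] Mtool [-0.0691 -0.2361 -0.1566] rel(ux,uy,n) -1.400197378607589e-06 -0.0005228573985885295 -0.02120969912903429 rotvec vs r=0 [ 2.3863 -0.0041 -0.0021]
```

Now r = 2.386. I'll creep to the first possible bottom (r≈2.51) and watch the moment.

{"name": "carry_out", "arguments": {"steps": [[[0.005,0,0,0.05,0,0,1],[0.005,0,0,0.05,0,0,1],[0.005,0,0,0.05,0,0,1],[0.005,0,0,0.05,0,0,1],[0,0,0,0,0,0,1],[0,0,0,0,0,0,1],[0,0,0,0,0,0,1],[0,0,0,0,0,0,1]]]}}

```text
time_s: 18.1
tool_pos: [0.627, -0.0165, 0.0992]
tool_rot: [0.244, 0.831, 0.146, -0.479]
ft_force: [1.4, -1.0, -0.1]
gripper_width: 0.0479
```

```bash
python3 go.py 2.57 -.0202 4 |tail -1
```

```text
t 18.1 q [-0.1509 -0.1011  2.1525  0.1533  0.5783  0.7352] w 0.047891277514876894 Ftool [ 0.8105  1.4262 -0.4369] Mtool [ 0.0295 -0.2787 -0.0838] rel(ux,uy,n) -5.1137464362692254e-08 -0.0005297343984976106 -0.02139493122387127 rotvec vs r=0 [ 2.5865 -0.0045 -0.0017]
```

{"name": "carry_out", "arguments": {"steps": [[[0.014,0,0,0.149,0,0,1],[0.014,0,0,0.149,0,0,1],[0.014,0,0,0.149,0,0,1],[0.014,0,0,0.149,0,0,1],[0.014,0,0,0.149,0,0,1],[0.014,0,0,0.149,0,0,1],[0,0,0,0,0,0,1],[0,0,0,0,0,0,1]]]}}

```text
time_s: 18.9
tool_pos: [0.6274, -0.0165, 0.0984]
tool_rot: [-0.138, 0.855, -0.075, -0.494]
ft_force: [2.9, -0.8, -1.2]
gripper_width: 0.048
```

```bash
python3 go.py 2.57 -.0202 4 |tail -1
```

```text
t 18.9 q [-0.1509 -0.099   2.152   0.1535  0.5767  1.6264] w 0.048027764596385004 Ftool [ 2.5122  0.1428 -2.0814] Mtool [ 0.0782 -0.1585  0.2006] rel(ux,uy,n) -1.1269971211927033e-05 -0.0005886773991462569 -0.022254349991631627 rotvec vs r=0 [-2.8052  0.0051 -0.0005]
```

{"name": "carry_out", "arguments": {"steps": [[[0.003,0,0,0.03,0,0,1],[0.003,0,0,0.03,0,0,1],[0.003,0,0,0.03,0,0,1],[0.003,0,0,0.03,0,0,1],[0,0,0,0,0,0,1],[0,0,0,0,0,0,1],[0,0,0,0,0,0,1],[0,0,0,0,0,0,1]]]}}

```text
time_s: 19.7
tool_pos: [0.6271, -0.0163, 0.0981]
tool_rot: [-0.19, 0.845, -0.105, -0.489]
ft_force: [-2.5, -0.1, 1.8]
gripper_width: 0.0477
```

```bash
python3 go.py 2.57 -.0202 4 |tail -1
```

```text
t 19.7 q [-0.1506 -0.0989  2.1523  0.153   0.5774  1.7487] w 0.04766877902076751 Ftool [-2.8264  0.6081  1.0724] Mtool [-1.4954 -0.7407  0.3116] rel(ux,uy,n) -0.0004679984598755383 -0.00040810703379208784 -0.022374225904710564 rotvec vs r=0 [-2.6836  0.0052  0.0007]
```

Moment -1.5 N m at r = 3.60, which means it has bottomed. I back off 0.45 rad to r ≈ 3.15, wait, and then open.

{"name": "carry_out", "arguments": {"steps": [[[-0.011,0,0,-0.112,0,0,1],[-0.011,0,0,-0.112,0,0,1],[-0.011,0,0,-0.113,0,0,1],[-0.011,0,0,-0.113,0,0,1],[0,0,0,0,0,0,1],[0,0,0,0,0,0,1],[0,0,0,0,0,0,1],[0,0,0,0,0,0,1]]]}}

```text
time_s: 20.5
tool_pos: [0.6269, -0.0165, 0.0984]
tool_rot: [0.001, 0.866, 0.006, -0.501]
ft_force: [-4.4, -3.4, 2.5]
gripper_width: 0.0478
```

```bash
python3 go.py 3.15 -.0202 4 |tail -1
```

```text
t 20.5 q [-0.1511 -0.0999  2.1526  0.154   0.578   1.3021] w 0.047768326527349886 Ftool [-4.3679  3.3406  2.5924] Mtool [ 0.0894 -1.048   0.3758] rel(ux,uy,n) -0.0004663296693261608 -0.0005237818115345982 -0.021989602761948054 rotvec vs r=0 [-3.1289  0.005   0.0018]
```

{"name": "carry_out", "arguments": {"steps": [[[0,0,0,0,0,0,-0.5],[0,0,0,0,0,0,-0.5],[0,0,0,0,0,0,-0.5],[-1.5,0,0,0,0,0,-0.5],[-1.5,0,0,0,0,0,-0.5],[-1.5,0,0,0,0,0,-0.5],[-1.5,0,0,0,0,0,1],[0,0,0,0,0,0,1]]], "grip_force": 20}}

```text
time_s: 21.3
tool_pos: [0.5983, -0.017, 0.1534]
tool_rot: [0.003, 0.867, 0.006, -0.498]
ft_force: [0.3, 0.6, 0.5]
gripper_width: 0.0604
```

{"name": "carry_out", "arguments": {"steps": [[[0,0,0,0,0,0,1],[0,0,0,0,0,0,1],[0,0,0,0,0,0,1],[0,0,0,0,0,0,1],[0,0,0,0,0,0,1],[0,0,0,0,0,0,1],[0,0,0,0,0,0,1],[0,0,0,0,0,0,1]]]}}

```text
time_s: 22.1
tool_pos: [0.5973, -0.0169, 0.1506]
tool_rot: [0.003, 0.866, 0.007, -0.5]
ft_force: [-0.5, -0.1, -0.1]
gripper_width: 0.0012
```

```bash
python3 go.py 3.15 .026 4 .6163 -.0167 .1177
```

```text
rows 4 twist [ 0.301  0.006 -0.    -0.     0.    -0.001] |d| 0.3 rot 0.001
 path [[0.599, -0.017, 0.148], [0.6, -0.017, 0.145], [0.602, -0.017, 0.143], [0.603, -0.017, 0.14]]
t 22.1 q [-0.1619 -0.2433  2.1793  0.1395  0.6942  1.3112] w 0.0011854891881026887 Ftool [-0.161   0.1324  0.5154] Mtool [ 0.0203 -0.3895  0.0485] rel(ux,uy,n) -1.4641749265598578e-05 0.0002448220874734625 0.03805197546140247 rotvec vs r=0 [-3.1322  0.0054  0.0006]
```

{"name": "carry_out", "arguments": {"steps": [[[0.3,0,0,0,0,0,1],[0.3,0,0,0,0,0,1],[0.3,0,0,0,0,0,1],[0.15,0,0,0,0,0,1],[0.05,0,0,0,0,0,1],[0.05,0,0,0,0,0,1],[0,0,0,0,0,0,1],[0,0,0,0,0,0,1]]]}}

```text
time_s: 22.9
tool_pos: [0.6024, -0.0169, 0.1428]
tool_rot: [0.003, 0.865, 0.007, -0.501]
ft_force: [-21.4, 0.2, 18.3]
gripper_width: 0.0006
```

```bash
python3 go.py 3.15 .0229 4 .6163 -.0167 .1177 | tail -1
```

```text
t 22.9 q [-0.1599 -0.2197  2.1738  0.1406  0.6779  1.3094] w 0.0006073029358905988 Ftool [-26.5044  -0.5685   9.4349] Mtool [-0.0258 -2.1805  0.0382] rel(ux,uy,n) 0.00047530393429719706 0.00017089165104549096 0.02867219851399147 rotvec vs r=0 [-3.1333  0.0051  0.0036]
```

{"name": "carry_out", "arguments": {"steps": [[[-0.05,0,0,0,0,0,1],[-0.05,0,0,0,0,0,1],[-0.03,0,0,0,0,0,1],[0,0,0,0,0,0,1],[0,0,0,0,0,0,1],[0,0,0,0,0,0,1],[0,0,0,0,0,0,1],[0,0,0,0,0,0,1]]]}}

```text
time_s: 23.7
tool_pos: [0.6018, -0.0169, 0.1437]
tool_rot: [0.003, 0.865, 0.007, -0.501]
ft_force: [-19.1, -0.8, 16.3]
gripper_width: 0.0005
```

```bash
python3 go.py 3.15 .0229 4 .6163 -.0167 .1177 | tail -1
```

```text
t 23.7 q [-0.1601 -0.2226  2.1744  0.1404  0.6798  1.3096] w 0.0005359807097697312 Ftool [-23.633    0.4732   8.5053] Mtool [ 0.0349 -2.0494  0.0396] rel(ux,uy,n) 0.0004636425868797675 0.00018732295971199807 0.029808572035876446 rotvec vs r=0 [-3.1332  0.0052  0.0031]
```

{"name": "carry_out", "arguments": {"steps": [[[-0.05,0,0,0,0,0,1],[-0.05,0,0,0,0,0,1],[-0.05,0,0,0,0,0,1],[0,0,0,0,0,0,1],[0,0,0,0,0,0,1],[0,0,0,0,0,0,1],[0,0,0,0,0,0,1],[0,0,0,0,0,0,1]]]}}

```text
time_s: 24.5
tool_pos: [0.6012, -0.0169, 0.1449]
tool_rot: [0.003, 0.866, 0.007, -0.501]
ft_force: [-17.3, -0.3, 14.6]
gripper_width: 0.0006
```

```bash
python3 go.py 3.15 .0229 4 .6163 -.0167 .1177 | tail -1
```

```text
t 24.5 q [-0.1604 -0.2257  2.1751  0.1402  0.682   1.3099] w 0.0005983698505290677 Ftool [-21.2941  -0.0154   7.6692] Mtool [-0.0039 -1.8249  0.0586] rel(ux,uy,n) 0.00047609698000121285 0.00019282790414688013 0.03110961173255319 rotvec vs r=0 [-3.1332  0.0053  0.0026]
```

{"name": "carry_out", "arguments": {"steps": [[[-0.05,0,0,0,0,0,1],[-0.05,0,0,0,0,0,1],[-0.05,0,0,0,0,0,1],[-0.05,0,0,0,0,0,1],[0,0,0,0,0,0,1],[0,0,0,0,0,0,1],[0,0,0,0,0,0,1],[0,0,0,0,0,0,1]]]}}

```text
time_s: 25.3
tool_pos: [0.6003, -0.0169, 0.1463]
tool_rot: [0.003, 0.866, 0.007, -0.501]
ft_force: [-14.6, -0.5, 13.1]
gripper_width: 0.0004
```

```bash
python3 go.py 3.15 .0229 4 .6163 -.0167 .1177 | tail -1
python3 - <<'E'
from pl import *
a=snap("scene"); tp=cur()[:3,3]; P=tp-n*.029   # nut centre at 0 if tip on rod end
A=overlay(a,P,(252,172,60,66),10,turn=0,pt=np.array([tp+n*.03,tp,tp+uy*.01,tp-uy*.01]))
cv2.imwrite("pics/v7.png",A); print(robot.place_of("scene","rod_hole"),proj(a,tp))
E
```

```text
t 25.3 q [-0.1607 -0.2299  2.1759  0.14    0.685   1.3102] w 0.0003551291804775527 Ftool [-18.635    0.3105   6.1169] Mtool [-0.0167 -1.5599  0.0563] rel(ux,uy,n) 0.0004319985848719525 0.00018026288062333642 0.03278831552335804 rotvec vs r=0 [-3.133   0.0053  0.0022]
[{'pixel': [282.8, 201.3], 'score': 0.64}] [[280.3589 197.7738]]
```

View pics/v7.png

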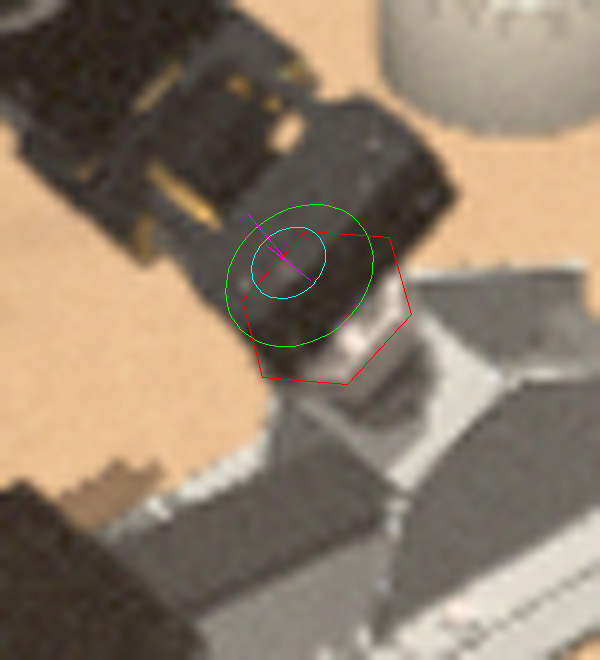

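The view shows only the gripper body end-on. The stiffness (1.8 N/mm, about 19 N) matches the pedal spring seen at the rod, so I keep raising until contact is lost.

{"name": "carry_out", "arguments": {"steps": [[[-0.05,0,0,0,0,0,1],[-0.05,0,0,0,0,0,1],[0,0,0,0,0,0,1],[0,0,0,0,0,0,1],[0,0,0,0,0,0,1],[0,0,0,0,0,0,1],[0,0,0,0,0,0,1],[0,0,0,0,0,0,1]]]}}

```text
time_s: 26.2
tool_pos: [0.5998, -0.0169, 0.1471]
tool_rot: [0.003, 0.866, 0.007, -0.501]
ft_force: [-13.6, 0.0, 11.3]
gripper_width: 0.0004
```

```bash
python3 go.py 3.15 .0229 4 .6163 -.0167 .1177 | tail -1
```

```text
t 26.2 q [-0.1609 -0.232   2.1763  0.1399  0.6865  1.3103] w 0.0003618056393937287 Ftool [-16.608   -0.2313   6.1599] Mtool [-0.0407 -1.4481  0.0378] rel(ux,uy,n) 0.00042846635656247124 0.00017956510196163138 0.03365976420491507 rotvec vs r=0 [-3.1329  0.0054  0.0019]
```

{"name": "carry_out", "arguments": {"steps": [[[-0.05,0,0,0,0,0,1],[-0.05,0,0,0,0,0,1],[0,0,0,0,0,0,1],[0,0,0,0,0,0,1],[0,0,0,0,0,0,1],[0,0,0,0,0,0,1],[0,0,0,0,0,0,1],[0,0,0,0,0,0,1]]]}}

```text
time_s: 27.0
tool_pos: [0.5995, -0.0169, 0.1476]
tool_rot: [0.003, 0.866, 0.007, -0.5]
ft_force: [-9.1, 0.1, 9.4]
gripper_width: 0.0005
```

```bash
python3 go.py 3.15 .0229 4 .6163 -.0167 .1177 | tail -1
```

```text
t 27.0 q [-0.1611 -0.2337  2.1769  0.1399  0.6873  1.3105] w 0.00048517613099534676 Ftool [-12.676   -0.1995   3.1471] Mtool [-0.0802 -1.1629  0.0126] rel(ux,uy,n) 0.0003894951411625714 0.00017935931122234502 0.034292337699775244 rotvec vs r=0 [-3.1327  0.0055  0.0013]
```

Contact was released at about d = 0.0345, so the hole lies at P + 0.020 n ≈ (0.606, -0.017, 0.135). I lift clear and check that against both images, then measure the pin.

{"name": "carry_out", "arguments": {"steps": [[[-1.5,0,0,0,0,0,1],[-3,0,0,0,0,0,1],[-3,0,0,0,0,0,0],[-3,0,0,0,0,0,0],[0,0,-4,0,0,0,0],[0,0,-4,0,0,0,0],[0,0,0,0,0,0,-0.3],[0,0,0,0,0,0,-0.3]]]}}

```text
time_s: 27.8
tool_pos: [0.6165, -0.0168, 0.277]
tool_rot: [0.003, 0.866, 0.007, -0.501]
ft_force: [-0.7, 0.6, -0.0]
gripper_width: 0.0428
```

```bash
python3 - <<'E'
from pl import *
print(cur()[:3,3],robot.state()["qpos"])
a,b=snap("scene"),snap("top"); H=np.array([.6163,-.0167,.1177])+n*.020; P=H-n*.0145
A=overlay(a,P,(262,182,40,46),12,turn=0); B=overlay(b,P,(250,178,40,46),12,turn=0)
cv2.imwrite("pics/v8.png",cv2.resize(np.hstack([A,B]),(800,460)))
print("H",H)
for c,s in (("scene",a),("top",b)):
    print(c,"proj H",proj(s,H),[(d["pixel"],d["score"]) for q in("rod_hole","nut_center") for d in robot.place_of(c,q)])
    for q in ("pin_grip","pin_mid"):
        for d in robot.place_of(c,q): print(c,q,onz(s,d["pixel"],.008),round(d["score"],2))
for g in [((568,185),(447,228))]:
    k=[onz(b,(245+x*.175-.4,155+y*.175-.4),z) for (x,y),z in zip(g[0:1][0],(.012,.008))]; d=k[1]-k[0]; print(k,np.rad2deg(np.arctan2(d[1],d[0])),np.linalg.norm(d))
E
```

```text
[ 0.6165 -0.0168  0.277 ] [-0.1551 -0.2996  2.0064  0.1077  0.922   1.3591]
H [ 0.6063 -0.0169  0.135 ]
scene proj H [[281.9702 199.8966]] [([281.6, 199.9], 0.68), ([175.3, 199.3], 0.21), ([281.8, 203.4], 0.78), ([170.9, 198.7], 0.38)]
scene pin_grip [ 0.6649 -0.2661  0.008 ] 0.73
scene pin_grip [ 0.7188 -0.3546  0.008 ] 0.69
scene pin_grip [0.5419 0.0202 0.008 ] 0.64
scene pin_mid [ 0.7699 -0.3497  0.008 ] 0.6
scene pin_mid [ 0.6488 -0.2168  0.008 ] 0.52
top proj H [[270.7357 198.812 ]] [([397.3, 225.3], 0.51), ([269.0, 195.7], 0.39), ([270.9, 194.7], 0.52)]
top pin_grip [ 0.6765 -0.2523  0.008 ] 0.51
top pin_grip [ 0.7174 -0.3513  0.008 ] 0.42
top pin_mid [ 0.6468 -0.2064  0.008 ] 0.67
top pin_mid [ 0.7786 -0.3574  0.008 ] 0.6Traceback (most recent call last):
  File "<stdin>", line 12, in <module>
TypeError: cannot unpack non-iterable int object
```

View pics/v8.png

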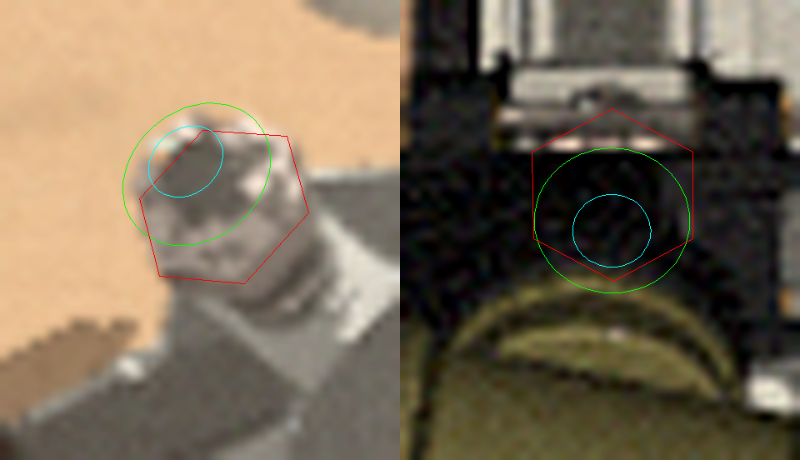

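The network puts rod_hole in the scene view at (281.6,199.9), and my touched estimate projects to (282.0,199.9), so they agree. The gripper blocks the top view. Next, the pin pose by thresholding around it.

```bash
python3 - <<'E'
from pl import *
for c,box in (("top",(318,180,36,22)),("scene",(322,252,44,26))):
    s=snap(c); x0,y0,w,h=box
    g=cv2.cvtColor(s["color"],cv2.COLOR_RGB2GRAY).astype(float)[y0:y0+h,x0:x0+w]
    sat=cv2.cvtColor(s["color"],cv2.COLOR_RGB2HSV)[y0:y0+h,x0:x0+w,1].astype(float)
    dk=np.clip((60-g),0,40); yy,xx=np.nonzero(dk>15); wt=dk[yy,xx]
    cb=np.array([np.average(xx,weights=wt)+x0,np.average(yy,weights=wt)+y0])
    ls=np.clip(np.median(sat)*.75-sat,0,None)*(g>60); ys,xs=np.nonzero(ls>8)
    pb=onz(s,cb,.010); print(c,"med g",np.median(g),"sat",np.median(sat),"block px",cb,len(xx),"->",pb)
    pts=np.array([onz(s,(x+x0,y+y0),.008)[:2] for x,y in zip(xs,ys)])
    k=np.hypot(*(pts-pb[:2]).T)<.085; pts=pts[k]; d=pts-pb[:2]; r=np.hypot(*d.T); far=r>.025
    m=d[far].mean(0); print(" shank n",far.sum(),"angle",np.rad2deg(np.arctan2(m[1],m[0])),"far",np.sort(r)[-3:])
E
```

```text
top med g 97.0 sat 128.0 block px [344.3793 187.1384] 72 -> [ 0.6691 -0.2527  0.01  ]
 shank n 33 angle 110.0032642650221 far [0.071  0.0729 0.074 ]
scene med g 126.0 sat 95.0 block px [350.4839 268.5626] 76 -> [ 0.6659 -0.2567  0.01  ]
 shank n 59 angle 78.0981787324662 far [0.0794 0.081  0.0828]
```

```bash
python3 - <<'E'
from pl import *
a,b=snap("scene"),snap("top")
v1=lambda x,y:(140+x*.4,130+y*.4); v2=lambda x,y:(140+x*.35,120+y*.35)
for p,q in [((568,257),(552,105)),((645,238),(583,10)),((563,197),(487,20))]: print(tri([ray(a,v1(*p)),ray(b,v2(*q))]))
print("grinder near edge",onz(b,v2(545,135),.03))
def down(r,p,lean):  # lean tilts tool about jaw axis
    return T(R.from_euler("ZYX",[0,np.pi/2,r]).as_matrix()@R.from_euler("y",0).as_matrix(),p)@T(R.from_euler("y",lean).as_matrix(),[0,0,0])
for L in (-.35,.35):
    M=down(1.248,[0,0,0],L); print(L,"x",M[:3,0],"y",M[:3,1])
E
```

```text
(array([ 0.7613, -0.2136,  0.0595]), [np.float64(0.005316614740589008), np.float64(0.005316614740588912)])
(array([ 0.8689, -0.2451,  0.0519]), [np.float64(9.871710376725414e-05), np.float64(9.871710376735308e-05)])
(array([ 0.8513, -0.1344,  0.05  ]), [np.float64(0.005133268245357621), np.float64(0.005133268245357667)])
grinder near edge [ 0.7294 -0.2059  0.03  ]
-0.35 x [ 0.1088 -0.3252 -0.9394] y [0.9484 0.3172 0.    ]
0.35 x [-0.1088  0.3252 -0.9394] y [0.9484 0.3172 0.    ]
```

```bash
cat > dn.py <<'E'
import sys
from pl import *
# dn.py r x y z N
a=[float(x) for x in sys.argv[1:]]
st=robot.state(); A=cur(); B=T(R.from_euler("ZYX",[0,np.pi/2,a[0]]).as_matrix(),a[1:4]); twist(A,B,int(a[4]))
print("t",st["time_s"],"pos",A[:3,3],"q",st["qpos"],"w",st["gripper_width"],"Fw",st["ft_force"],"Mw",st["ft_torque"],"tool y ang",np.rad2deg(np.arctan2(A[1,1],A[0,1])),"tool x",A[:3,0])
E
python3 dn.py 1.248 .6675 -.2547 .10 16
```

```text
rows 16 twist [ 0.871  1.086  1.483 -0.114 -0.022 -0.031] |d| 2.03 rot 0.121
 path [[0.592, -0.071, 0.222], [0.591, -0.137, 0.175], [0.617, -0.202, 0.136], [0.668, -0.255, 0.1]]
t 28.5 pos [ 0.6164 -0.0169  0.2775] q [-0.1552 -0.3007  2.0068  0.1077  0.9215  1.3593] w 0.06199663136736015 Fw [-0.2759  0.4181  0.1157] Mw [-0.0379  0.4269 -0.0252] tool y ang -89.18769207919199 tool x [ 0.4996  0.0085 -0.8662]
```

{"name": "carry_out", "arguments": {"steps": [[[0.871,1.086,1.483,-0.114,-0.022,-0.031,-0.1],[0.871,1.086,1.483,-0.114,-0.022,-0.031,-0.1],[0.871,1.086,1.483,-0.114,-0.022,-0.031,-0.1],[0.871,1.086,1.483,-0.114,-0.022,-0.031,-0.1],[0.871,1.086,1.483,-0.114,-0.022,-0.031,-0.1],[0.871,1.086,1.483,-0.114,-0.022,-0.031,-0.1],[0.871,1.086,1.483,-0.114,-0.022,-0.031,-0.1],[0.871,1.086,1.483,-0.114,-0.022,-0.031,-0.1]]]}}

```text
time_s: 29.3
tool_pos: [0.5855, -0.1341, 0.1721]
tool_rot: [0.325, 0.722, 0.33, -0.514]
ft_force: [-0.5, 0.2, 0.8]
gripper_width: 0.0521
```

{"name": "carry_out", "arguments": {"steps": [[[0.871,1.086,1.483,-0.114,-0.022,-0.031,-0.1],[0.871,1.086,1.483,-0.114,-0.022,-0.031,-0.1],[0.871,1.086,1.483,-0.114,-0.022,-0.031,-0.1],[0.871,1.086,1.483,-0.114,-0.022,-0.031,-0.1],[0.871,1.086,1.483,-0.114,-0.022,-0.031,-0.1],[0.871,1.086,1.483,-0.114,-0.022,-0.031,-0.1],[0.871,1.086,1.483,-0.114,-0.022,-0.031,-0.1],[0.871,1.086,1.483,-0.114,-0.022,-0.031,-0.1]]]}}

```text
time_s: 30.1
tool_pos: [0.6562, -0.255, 0.0949]
tool_rot: [0.571, 0.415, 0.576, -0.411]
ft_force: [0.4, 0.4, 0.6]
gripper_width: 0.052
```

```bash
python3 - <<'E'
from pl import *
b=snap("top");a=snap("scene")
# nut zoom both cams, hypotheses
H=np.array([.6163,-.0167,.1177])+n*.020
B=overlay(b,H-n*.0145,(250,178,40,46),12,turn=0);A=overlay(b,H-n*.0145-n*.0105,(250,178,40,46),12,turn=0)
cv2.imwrite("pics/v9.png",cv2.resize(np.hstack([A,B]),(800,460)))
E
python3 dn.py 1.248 .6675 -.2547 .03 8
```

```text
rows 8 twist [ 0.793  0.131  0.055 -0.    -0.001 -0.   ] |d| 0.81 rot 0.002
 path [[0.659, -0.254, 0.078], [0.662, -0.254, 0.062], [0.665, -0.255, 0.046], [0.668, -0.255, 0.03]]
t 30.2 pos [ 0.6563 -0.2542  0.0934] q [-0.4492  0.3361  1.6109  0.0089  1.2024 -0.7714] w 0.052633872249185386 Fw [-1.0647  0.2458  0.1402] Mw [-0.119   0.05   -0.0026] tool y ang 18.275803595511725 tool x [-0.0035  0.0109 -0.9999]
```

View pics/v9.png

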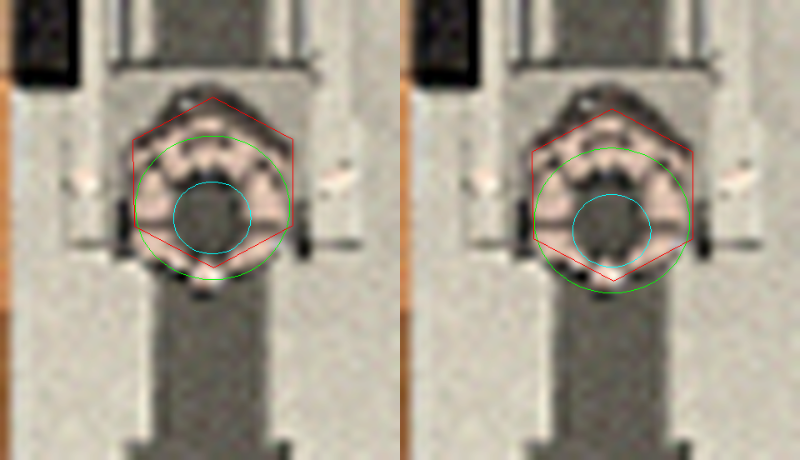

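v9 shows the crown slots lined up left–right at (140,222) and (290,222), so the nut phase is right. Now down over the pin.

{"name": "carry_out", "arguments": {"steps": [[[0.9,0.15,0.063,0,-0.001,0,-0.1],[0.9,0.15,0.063,0,-0.001,0,-0.1],[0.9,0.15,0.063,0,-0.001,0,-0.1],[0.9,0.15,0.063,0,-0.001,0,-0.1],[0.9,0.15,0.063,0,-0.001,0,-0.1],[0.9,0.15,0.063,0,-0.001,0,-0.1],[0.9,0.15,0.063,0,-0.001,0,-0.1],[0,0,0,0,0,0,-0.1]]]}}

```text
time_s: 31.0
tool_pos: [0.6659, -0.2539, 0.0302]
tool_rot: [0.571, 0.415, 0.575, -0.413]
ft_force: [-0.9, -0.8, -0.6]
gripper_width: 0.0523
```

```bash
python3 dn.py 1.248 .6675 -.2547 .004 5
```

```text
rows 5 twist [ 0.525  0.026  0.027 -0.001 -0.001  0.   ] |d| 0.53 rot 0.001
 path [[0.666, -0.254, 0.025], [0.667, -0.254, 0.02], [0.667, -0.254, 0.014], [0.667, -0.255, 0.009], [0.668, -0.255, 0.004]]
t 31.0 pos [ 0.6659 -0.2539  0.0302] q [-0.441   0.418   1.6205  0.0039  1.1073 -0.7612] w 0.052342390432688325 Fw [-0.8695 -0.7557 -0.636 ] Mw [-0.0699  0.0578  0.014 ] tool y ang 18.248112400759915 tool x [-0.0023  0.0049 -1.    ]
```

{"name": "carry_out", "arguments": {"steps": [[[0.6,0.03,0.03,-0.001,-0.001,0,-0.1],[0.6,0.03,0.03,-0.001,-0.001,0,-0.1],[0.6,0.03,0.03,-0.001,-0.001,0,-0.1],[0.6,0.03,0.03,-0.001,-0.001,0,-0.1],[0.2,0,0,0,0,0,-0.1],[0,0,0,0,0,0,-0.1],[0,0,0,0,0,0,1],[0,0,0,0,0,0,1]]], "grip_force": 30}}

```text
time_s: 31.8
tool_pos: [0.6687, -0.2553, 0.0069]
tool_rot: [0.575, 0.414, 0.573, -0.413]
ft_force: [0.6, 0.3, 0.5]
gripper_width: 0.0414
```

{"name": "carry_out", "arguments": {"steps": [[[0,0,0,0,0,0,1],[0,0,0,0,0,0,1],[0,0,0,0,0,0,1],[0,0,0,0,0,0,1],[0,0,0,0,0,0,1],[0,0,0,0,0,0,1],[0,0,0,0,0,0,1],[0,0,0,0,0,0,1]]]}}

```text
time_s: 32.6
tool_pos: [0.6685, -0.2552, 0.0066]
tool_rot: [0.574, 0.414, 0.573, -0.413]
ft_force: [-0.3, -0.1, 2.2]
gripper_width: 0.0197
```

```bash
python3 dn.py 1.248 .6675 -.2547 .06 5
```

```text
rows 5 twist [-1.068 -0.014 -0.015 -0.     0.    -0.   ] |d| 1.07 rot 0.0
 path [[0.668, -0.255, 0.017], [0.668, -0.255, 0.028], [0.668, -0.255, 0.039], [0.668, -0.255, 0.049], [0.668, -0.255, 0.06]]
t 32.6 pos [ 0.6685 -0.2552  0.0066] q [-0.4399  0.448   1.6249  0.0007  1.067  -0.7627] w 0.019687537216817364 Fw [-0.3003 -0.0764  2.2267] Mw [-0.0389  0.0962 -0.0447] tool y ang 18.47590824157442 tool x [ 0.0019 -0.0002 -1.    ]
```

Gripped at 19.7 mm with the pin axis 1.4 mm above the TCP. I lift it.

{"name": "carry_out", "arguments": {"steps": [[[-0.5,0,0,0,0,0,1],[-1.5,0,0,0,0,0,1],[-2.2,0,0,0,0,0,1],[-2.5,0,0,0,0,0,1],[-2.5,0,0,0,0,0,1],[-2.3,0,0,0,0,0,1],[-1.2,0,0,0,0,0,1],[0,0,0,0,0,0,1]]]}}

```text
time_s: 33.4
tool_pos: [0.6696, -0.2558, 0.1369]
tool_rot: [0.576, 0.414, 0.571, -0.413]
ft_force: [0.1, -0.5, -0.8]
gripper_width: 0.0196
```

```bash
python3 dn.py 1.547 .6089 -.1269 .1336 8
```

```text
rows 8 twist [ 0.037 -0.472 -1.725  0.037  0.    -0.001] |d| 1.79 rot 0.037
 path [[0.651, -0.225, 0.136], [0.634, -0.194, 0.135], [0.62, -0.161, 0.134], [0.609, -0.127, 0.134]]
t 33.4 pos [ 0.6696 -0.2558  0.1369] q [-0.44    0.3159  1.5592  0.0006  1.2596 -0.7627] w 0.019641392817561783 Fw [ 0.1127 -0.4681 -0.8225] Mw [-0.0574 -0.0068  0.0562] tool y ang 18.47880201152145 tool x [ 0.0066 -0.0025 -1.    ]
```

{"name": "carry_out", "arguments": {"steps": [[[0.06,-0.472,-1.725,0.037,0,-0.001,1],[0.05,-0.472,-1.725,0.037,0,-0.001,1],[0.04,-0.472,-1.725,0.037,0,-0.001,1],[0.037,-0.472,-1.725,0.037,0,-0.001,1],[0.037,-0.472,-1.725,0.037,0,-0.001,1],[0.037,-0.472,-1.725,0.037,0,-0.001,1],[0.037,-0.472,-1.725,0.037,0,-0.001,1],[0,0,0,0,0,0,1]]]}}

```text
time_s: 34.2
tool_pos: [0.6091, -0.1424, 0.1284]
tool_rot: [0.514, 0.481, 0.518, -0.485]
ft_force: [-0.1, -0.5, -0.4]
gripper_width: 0.0196
```

```bash
python3 dn.py 1.547 .6089 -.1269 .1336 4;  python3 - <<'E'
from pl import *
b=snap("top");a=snap("scene"); M=cur(); H=np.array([.6063,-.0169,.135])
ax=M[:3,3]-M[:3,0]*.0014; px=-M[:3,2]
print("pin x",px)
tip=ax+px*.076
def cr(s,box,f):
    x0,y0,w,h=box; im=cv2.convertScaleAbs(cv2.resize(s["color"][y0:y0+h,x0:x0+w,::-1],(w*f,h*f),interpolation=cv2.INTER_CUBIC),alpha=1.5)
    for p,c in [(H,(0,255,0)),(tip,(255,0,255)),(ax+px*.022,(0,255,255)),(H-uy*.023,(255,0,0))]:
        q=((proj(s,p)[0]-[x0,y0]+.5)*f).astype(int); cv2.circle(im,tuple(int(v) for v in q),3,c,1)
    return im
print(proj(a,[H,tip]),proj(b,[H,tip]))
cv2.imwrite("pics/v10.png",np.hstack([cr(a,(264,180,40,60),10),cr(b,(252,170,40,60),10)]))
E
```

```text
rows 4 twist [-0.13   0.013 -0.387  0.01  -0.     0.002] |d| 0.41 rot 0.011
 path [[0.609, -0.139, 0.13], [0.609, -0.135, 0.131], [0.609, -0.131, 0.132], [0.609, -0.127, 0.134]]
t 34.2 pos [ 0.6091 -0.1424  0.1284] q [-0.3142  0.1428  1.7787 -0.0029  1.2282 -0.3785] w 0.01959280840612132 Fw [-0.0641 -0.4593 -0.3919] Mw [-0.1463  0.0253  0.0342] tool y ang 3.7386282206094283 tool x [-0.0085 -0.0001 -1.    ]
pin x [-0.0647  0.9979 -0.001 ]
[[281.9608 199.8952]
 [292.9041 210.6133]] [[270.7223 198.8137]
 [287.9971 199.7648]]
```

View pics/v10.png

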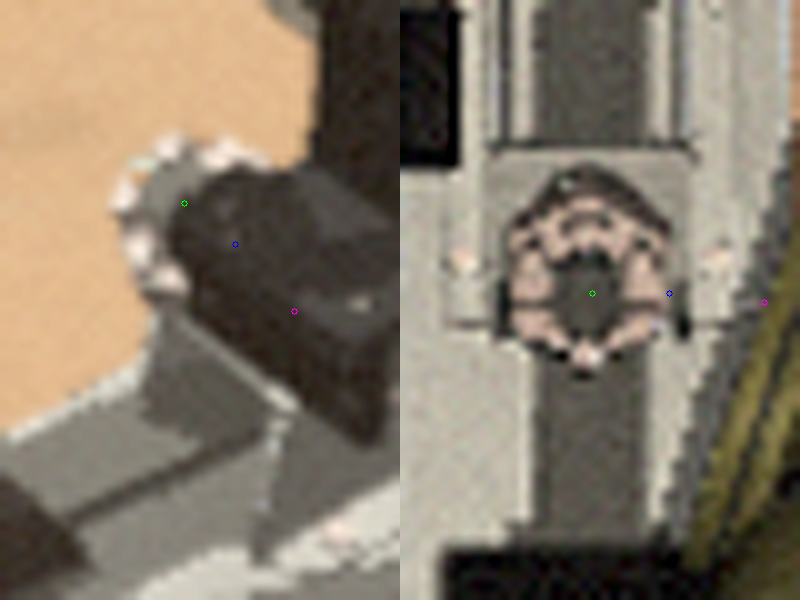

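Top view: the slots at row 303 sit within the slot height range of the projected H (row 293), which supports the touched height. The gripper hides the pin in both views. I correct the pose and approach.

{"name": "carry_out", "arguments": {"steps": [[[-0.13,0.013,-0.387,0.01,0,0.002,1],[-0.13,0.013,-0.387,0.01,0,0.002,1],[-0.13,0.013,-0.387,0.01,0,0.002,1],[-0.13,0.013,-0.387,0.01,0,0.002,1],[0,0,0,0,0,0,1],[0,0,0,0,0,0,1],[0,0,0,0,0,0,1],[0,0,0,0,0,0,1]]]}}

```text
time_s: 35.1
tool_pos: [0.6104, -0.1289, 0.1355]
tool_rot: [0.507, 0.495, 0.505, -0.494]
ft_force: [-0.2, -0.1, -1.3]
gripper_width: 0.0196
```

```bash
python3 dn.py 1.547 .6085 -.1099 .1336 4
```

```text
rows 4 twist [ 0.047 -0.037 -0.477 -0.     0.    -0.001] |d| 0.48 rot 0.001
 path [[0.61, -0.124, 0.135], [0.609, -0.119, 0.135], [0.609, -0.115, 0.134], [0.608, -0.11, 0.134]]
t 35.1 pos [ 0.6104 -0.1289  0.1355] q [-0.294   0.1259  1.7847 -0.0003  1.2279 -0.3173] w 0.01957105315186221 Fw [-0.2323 -0.1336 -1.3231] Mw [-0.1506  0.028  -0.0064] tool y ang 1.3399016389537504 tool x [ 0.0028 -0.0012 -1.    ]
```

{"name": "carry_out", "arguments": {"steps": [[[0.047,-0.04,-0.4,0,0,-0.001,1],[0.047,-0.04,-0.4,0,0,-0.001,1],[0.047,-0.035,-0.4,0,0,-0.001,1],[0.047,-0.035,-0.4,0,0,-0.001,1],[0,0,-0.3,0,0,0,1],[0,0,0,0,0,0,1],[0,0,0,0,0,0,1],[0,0,0,0,0,0,1]]]}}

```text
time_s: 35.9
tool_pos: [0.6086, -0.11, 0.1337]
tool_rot: [0.506, 0.494, 0.506, -0.495]
ft_force: [0.8, 0.4, -0.5]
gripper_width: 0.0196
```

```bash
python3 dn.py 1.547 .6083 -.1019 .1336 4
```

```text
rows 4 twist [ 0.003 -0.002 -0.202 -0.     0.     0.   ] |d| 0.2 rot 0.0
 path [[0.609, -0.108, 0.134], [0.608, -0.106, 0.134], [0.608, -0.104, 0.134], [0.608, -0.102, 0.134]]
t 35.9 pos [ 0.6086 -0.11    0.1337] q [-0.2648  0.1183  1.7963 -0.0017  1.2276 -0.2877] w 0.019619605059553777 Fw [ 0.7747  0.3775 -0.513 ] Mw [-0.1123  0.0726 -0.0278] tool y ang 1.3398395424355636 tool x [-0.001  -0.0014 -1.    ]
```

{"name": "carry_out", "arguments": {"steps": [[[0,0,-0.2,0,0,0,1],[0,0,-0.2,0,0,0,1],[0,0,-0.2,0,0,0,1],[0,0,-0.2,0,0,0,1],[0,0,-0.2,0,0,0,1],[0,0,-0.2,0,0,0,1],[0,0,0,0,0,0,1],[0,0,0,0,0,0,1]]]}}

```text
time_s: 36.7
tool_pos: [0.6082, -0.0978, 0.1336]
tool_rot: [0.506, 0.493, 0.506, -0.495]
ft_force: [-0.3, 0.6, -0.3]
gripper_width: 0.0194
```

```bash
python3 dn.py 1.547 .6075 -.0629 .1336 8
```

```text
rows 8 twist [ 0.     0.001 -0.437 -0.     0.     0.   ] |d| 0.44 rot 0.0
 path [[0.608, -0.089, 0.134], [0.608, -0.08, 0.134], [0.608, -0.072, 0.134], [0.607, -0.063, 0.134]]
t 36.7 pos [ 0.6082 -0.0978  0.1336] q [-0.2458  0.1134  1.8018 -0.0016  1.2272 -0.2689] w 0.019381609119273842 Fw [-0.2729  0.5697 -0.3052] Mw [-0.0561  0.0331  0.0318] tool y ang 1.3530752067331457 tool x [-0.0011 -0.0013 -1.    ]
```

{"name": "carry_out", "arguments": {"steps": [[[0,0,-0.3,0,0,0,1],[0,0,-0.3,0,0,0,1],[0,0,-0.3,0,0,0,1],[0,0,-0.3,0,0,0,1],[0,0,-0.3,0,0,0,1],[0,0,-0.3,0,0,0,1],[0,0,0,0,0,0,1],[0,0,0,0,0,0,1]]]}}

```text
time_s: 37.5
tool_pos: [0.6078, -0.0798, 0.1336]
tool_rot: [0.506, 0.493, 0.506, -0.495]
ft_force: [-0.4, -0.5, -0.8]
gripper_width: 0.0199
```

```bash
python3 dn.py 1.547 .6075 -.0629 .1336 8
```

```text
rows 8 twist [ 0.     0.001 -0.212 -0.     0.     0.   ] |d| 0.21 rot 0.0
 path [[0.608, -0.076, 0.134], [0.608, -0.071, 0.134], [0.608, -0.067, 0.134], [0.608, -0.063, 0.134]]
t 37.5 pos [ 0.6078 -0.0798  0.1336] q [-0.2174  0.107   1.8087 -0.0016  1.2266 -0.2405] w 0.019880790183169426 Fw [-0.4317 -0.5017 -0.7573] Mw [-0.0791  0.0332 -0.01  ] tool y ang 1.355629062769256 tool x [-0.0011 -0.0013 -1.    ]
```

{"name": "carry_out", "arguments": {"steps": [[[0,0,-0.3,0,0,0,1],[0,0,-0.3,0,0,0,1],[0,0,-0.3,0,0,0,1],[0,0,-0.2,0,0,0,1],[0,0,-0.2,0,0,0,1],[0,0,-0.1,0,0,0,1],[0,0,0,0,0,0,1],[0,0,0,0,0,0,1]]]}}

```text
time_s: 38.3
tool_pos: [0.6075, -0.0659, 0.1336]
tool_rot: [0.506, 0.493, 0.506, -0.495]
ft_force: [0.4, -0.2, -0.2]
gripper_width: 0.0201
```

```bash
python3 dn.py 1.547 .6075 -.0629 .1336 8
```

```text
rows 8 twist [ 0.     0.001 -0.038 -0.     0.     0.   ] |d| 0.04 rot 0.0
 path [[0.608, -0.065, 0.134], [0.608, -0.064, 0.134], [0.608, -0.064, 0.134], [0.607, -0.063, 0.134]]
t 38.3 pos [ 0.6075 -0.0659  0.1336] q [-0.1952  0.1028  1.8133 -0.0016  1.2263 -0.2181] w 0.02007581877670691 Fw [ 0.4155 -0.2325 -0.2123] Mw [-0.1329  0.0609  0.0541] tool y ang 1.3467299194009366 tool x [-0.0011 -0.0013 -1.    ]
```

{"name": "carry_out", "arguments": {"steps": [[[0,0,-0.1,0,0,0,1],[0,0,-0.1,0,0,0,1],[0,0,-0.1,0,0,0,1],[0,0,-0.1,0,0,0,1],[0,0,-0.1,0,0,0,1],[0,0,0,0,0,0,1],[0,0,0,0,0,0,1],[0,0,0,0,0,0,1]]]}}

```text
time_s: 39.1
tool_pos: [0.6073, -0.0619, 0.134]
tool_rot: [0.506, 0.493, 0.505, -0.495]
ft_force: [-0.9, -5.5, 1.3]
gripper_width: 0.0201
```

```bash
python3 dn.py 1.547 .6075 -.0629 .1336 8
```

```text
rows 8 twist [ 0.006  0.002  0.013 -0.     0.     0.   ] |d| 0.01 rot 0.0
 path [[0.607, -0.062, 0.134], [0.607, -0.062, 0.134], [0.607, -0.063, 0.134], [0.608, -0.063, 0.134]]
t 39.1 pos [ 0.6073 -0.0619  0.134 ] q [-0.1878  0.1011  1.8144 -0.0035  1.2267 -0.2101] w 0.020120000613433074 Fw [-0.8977 -5.5226  1.2626] Mw [-1.0079  0.3665 -0.0095] tool y ang 1.342410103119951 tool x [-0.0012 -0.0031 -1.    ]
```

Contact -5.5 N at y = -0.062, where full home was expected. I press a little more and nudge up to confirm the hole holds the pin.

{"name": "carry_out", "arguments": {"steps": [[[0,0,-0.1,0,0,0,1],[0,0,-0.05,0,0,0,1],[0,0,0,0,0,0,1],[0,0,0,0,0,0,1],[0,0,0,0,0,0,1],[0,0,0,0,0,0,1],[0,0,0,0,0,0,1],[0,0,0,0,0,0,1]]]}}

```text
time_s: 39.9
tool_pos: [0.6073, -0.0616, 0.1342]
tool_rot: [0.507, 0.492, 0.505, -0.496]
ft_force: [-1.3, -8.6, 0.2]
gripper_width: 0.0196
```

```bash
python3 dn.py 1.547 .6075 -.0629 .1336 8|tail -1
```

```text
t 39.9 pos [ 0.6073 -0.0616  0.1342] q [-0.1863  0.1007  1.8146 -0.0059  1.2263 -0.2077] w 0.019646863775045337 Fw [-1.2786 -8.6068  0.2391] Mw [-1.6235  0.3675  0.0007] tool y ang 1.3408993456814151 tool x [-0.0011 -0.0055 -1.    ]
```

{"name": "carry_out", "arguments": {"steps": [[[0,0,0.1,0,0,0,1],[-0.1,0,0,0,0,0,1],[-0.1,0,0,0,0,0,1],[-0.05,0,0,0,0,0,1],[0,0,0,0,0,0,1],[0,0,0,0,0,0,1],[0,0,0,0,0,0,1],[0,0,0,0,0,0,1]]]}}

```text
time_s: 40.7
tool_pos: [0.607, -0.0617, 0.1348]
tool_rot: [0.506, 0.493, 0.505, -0.496]
ft_force: [1.8, -6.5, -5.8]
gripper_width: 0.0197
```

```bash
python3 dn.py 1.547 .6075 -.0629 .1336 8|tail -1
```

```text
t 40.7 pos [ 0.607  -0.0617  0.1348] q [-0.1873  0.1     1.8141 -0.0043  1.2286 -0.2091] w 0.01969764132558905 Fw [ 1.836  -6.4676 -5.8092] Mw [-1.4538 -0.146  -0.094 ] tool y ang 1.3328768266810123 tool x [-0.0019 -0.0038 -1.    ]
```

The nudge was resisted at 5.8 N, so the pin is captured in the hole. I release and retreat upward.

{"name": "carry_out", "arguments": {"steps": [[[0.1,0,0,0,0,0,1],[0.1,0,0,0,0,0,1],[0,0,0,0,0,0,0.1],[0,0,0,0,0,0,0.1],[0,0,0,0,0,0,0.1],[0,0,0,0,0,0,0.1],[0,0,0,0,0,0,0.1],[0,0,0,0,0,0,0.1]]]}}

```text
time_s: 41.5
tool_pos: [0.6074, -0.0602, 0.1341]
tool_rot: [0.506, 0.494, 0.506, -0.495]
ft_force: [-0.5, 0.3, -0.6]
gripper_width: 0.0428
```

{"name": "carry_out", "arguments": {"steps": [[[-0.5,0,0,0,0,0,0.1],[-1,0,0,0,0,0,0.1],[-2,0,0,0,0,0,0.1],[-3,0,0,0,0,0,0.1],[-3,0,0,0,0,0,0.1],[-1,4,2,0,0,0,0.1],[0,4,2,0,0,0,0.1],[0,0,0,0,0,0,1]]]}}

```text
time_s: 42.3
tool_pos: [0.6914, -0.1005, 0.2384]
tool_rot: [0.506, 0.494, 0.505, -0.495]
ft_force: [-0.3, -0.2, -1.0]
gripper_width: 0.0387
```

```bash
python3 dn.py 1.547 .496 -.0189 .12 16
```

```text
rows 16 twist [ 0.74  -1.209 -0.538 -0.     0.     0.   ] |d| 1.52 rot 0.0
 path [[0.643, -0.08, 0.209], [0.594, -0.06, 0.179], [0.545, -0.039, 0.15], [0.496, -0.019, 0.12]]
t 42.3 pos [ 0.6914 -0.1005  0.2384] q [-0.2203  0.2162  1.5062 -0.0019  1.4193 -0.2418] w 0.038736165212706 Fw [-0.3155 -0.2012 -0.9837] Mw [-0.0354  0.0512 -0.0704] tool y ang 1.250487006874448 tool x [-0.0005 -0.0018 -1.    ]
```

```bash
python3 - <<'E'
from pl import *
b=snap("top");a=snap("scene"); H=np.array([.6063,-.0169,.135])
def cr(s,box,f):
    x0,y0,w,h=box; im=cv2.convertScaleAbs(cv2.resize(s["color"][y0:y0+h,x0:x0+w,::-1],(w*f,h*f),interpolation=cv2.INTER_CUBIC),alpha=1.5)
    return im
cv2.imwrite("pics/v11.png",np.hstack([cr(a,(250,170,50,60),8),cr(b,(250,170,50,60),8)]))
for c in("scene","top"):
    print(c,proj(a if c=="scene" else b,[H,H-uy*.0455]),[(q,np.round(d["pixel"],1).tolist(),round(d["score"],2)) for q in("pin_mid","pin_grip") for d in robot.place_of(c,q)])
E
```

```text
scene [[281.9608 199.8952]
 [292.1829 208.0355]] [('pin_mid', [282.0, 201.3], 0.67), ('pin_mid', [399.5, 273.9], 0.67), ('pin_grip', [292.6, 206.7], 0.67), ('pin_grip', [389.0, 286.3], 0.43)]
top [[270.7223 198.8137]
 [286.022  198.7891]] [('pin_mid', [375.6, 155.8], 0.57), ('pin_grip', [373.8, 175.3], 0.57)]
```

View pics/v11.png

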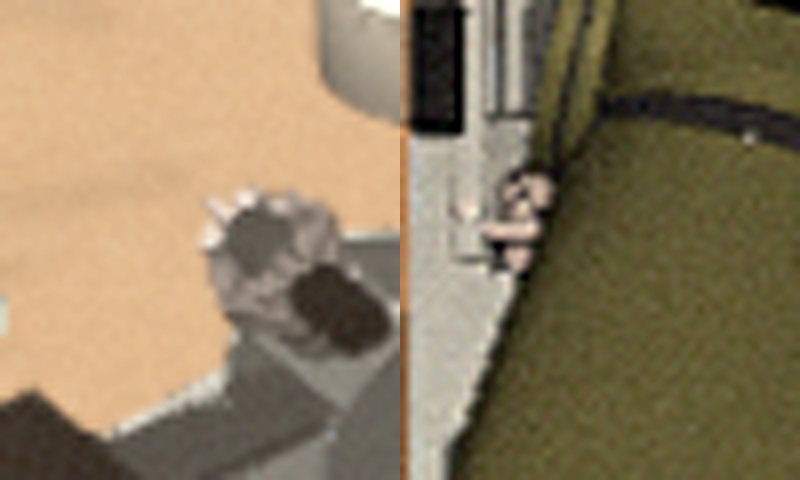

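The pin is in: its tip protrudes on the left side of the crown in the top view (480,228), and the collar and block sit at the right side (scene crop (335,308)). Now to the pedal, with the jaw axis turned across so the body clears the rod.

```bash
python3 dn.py 0 .49 -.019 .20 16;python3 dn.py 3.1 .49 -.019 .20 16|head -2
```

```text
rows 16 twist [ 0.249 -0.565 -1.36  -0.097  0.     0.   ] |d| 1.49 rot 0.097
 path [[0.654, -0.05, 0.23], [0.605, -0.018, 0.22], [0.547, -0.007, 0.21], [0.49, -0.019, 0.2]]
t 42.6 pos [ 0.6877 -0.0979  0.2399] q [-0.218   0.2067  1.5147 -0.0014  1.4203 -0.2417] w 0.016066614954236207 Fw [ 0.119  -0.02   -0.3242] Mw [-0.0362  0.0701  0.0129] tool y ang 1.3679035753703837 tool x [-0.0004 -0.0013 -1.    ]
rows 16 twist [ 0.25  -1.373  0.537  0.097  0.    -0.   ] |d| 1.5 rot 0.097
 path [[0.63, -0.11, 0.23], [0.573, -0.099, 0.22], [0.524, -0.067, 0.21], [0.49, -0.019, 0.2]]
```

{"name": "carry_out", "arguments": {"steps": [[[0.249,-0.565,-1.36,-0.097,0,0,1],[0.249,-0.565,-1.36,-0.097,0,0,1],[0.249,-0.565,-1.36,-0.097,0,0,1],[0.249,-0.565,-1.36,-0.097,0,0,1],[0.249,-0.565,-1.36,-0.097,0,0,1],[0.249,-0.565,-1.36,-0.097,0,0,1],[0.249,-0.565,-1.36,-0.097,0,0,1],[0.249,-0.565,-1.36,-0.097,0,0,1]]]}}

```text
time_s: 43.4
tool_pos: [0.6083, -0.0139, 0.2198]
tool_rot: [0.656, 0.264, 0.656, -0.265]
ft_force: [-0.5, -0.5, 0.3]
gripper_width: 0.0007
```

{"name": "carry_out", "arguments": {"steps": [[[0.249,-0.565,-1.36,-0.097,0,0,1],[0.249,-0.565,-1.36,-0.097,0,0,1],[0.249,-0.565,-1.36,-0.097,0,0,1],[0.249,-0.565,-1.36,-0.097,0,0,1],[0.249,-0.565,-1.36,-0.097,0,0,1],[0.249,-0.565,-1.36,-0.097,0,0,1],[0.249,-0.565,-1.36,-0.097,0,0,1],[0.249,-0.565,-1.36,-0.097,0,0,1]]]}}

```text
time_s: 44.2
tool_pos: [0.4933, -0.0101, 0.1998]
tool_rot: [0.707, -0.004, 0.707, 0.003]
ft_force: [-0.3, -0.5, 0.2]
gripper_width: 0.0006
```

```bash
python3 dn.py 0 .49 -.019 .10 8
```

```text
rows 8 twist [ 1.247 -0.111 -0.042  0.001  0.     0.   ] |d| 1.25 rot 0.001
 path [[0.492, -0.012, 0.175], [0.492, -0.015, 0.15], [0.491, -0.017, 0.125], [0.49, -0.019, 0.1]]
t 44.2 pos [ 0.4933 -0.0101  0.1998] q [-0.1285 -0.2215  2.0079 -0.0013  1.3548 -1.7085] w 0.0005609077217202313 Fw [-0.297  -0.4768  0.1692] Mw [ 0.0367  0.0614 -0.0553] tool y ang 90.54564127565517 tool x [ 0.0002 -0.0013 -1.    ]
```

{"name": "carry_out", "arguments": {"steps": [[[1.3,-0.1,-0.04,0,0,0,1],[1.3,-0.1,-0.04,0,0,0,1],[1.3,-0.1,-0.04,0,0,0,1],[1.3,-0.1,-0.04,0,0,0,1],[1.3,-0.1,-0.04,0,0,0,1],[1.3,-0.1,-0.04,0,0,0,1],[1.3,-0.1,-0.04,0,0,0,1],[0.7,0,0,0,0,0,1]]]}}

```text
time_s: 45.0
tool_pos: [0.4909, -0.0176, 0.0994]
tool_rot: [0.706, -0.002, 0.708, 0.001]
ft_force: [0.0, 0.1, -0.4]
gripper_width: 0.0005
```

{"name": "carry_out", "arguments": {"steps": [[[0.6,0,0,0,0,0,1],[0.6,0,0,0,0,0,1],[0.6,0,0,0,0,0,1],[0.5,0,0,0,0,0,1],[0.3,0,0,0,0,0,1],[0.2,0,0,0,0,0,1],[0,0,0,0,0,0,1],[0,0,0,0,0,0,1]]]}}

```text
time_s: 45.8
tool_pos: [0.4915, -0.0177, 0.0738]
tool_rot: [0.706, -0.002, 0.708, 0.001]
ft_force: [-4.1, 0.4, 5.7]
gripper_width: 0.0007
```

```bash
python3 dn.py 0 .49 -.019 .05 8
```

```text
rows 8 twist [ 0.298 -0.016 -0.018  0.001 -0.     0.   ] |d| 0.3 rot 0.001
 path [[0.491, -0.018, 0.068], [0.491, -0.018, 0.062], [0.49, -0.019, 0.056], [0.49, -0.019, 0.05]]
t 45.8 pos [ 0.4915 -0.0177  0.0738] q [-0.1442 -0.0943  2.1203 -0.002   1.1175 -1.719 ] w 0.0006726934993702819 Fw [-4.129   0.4023  5.6756] Mw [-0.0218  0.874   0.0127] tool y ang 90.27516001842895 tool x [-0.0021 -0.0015 -1.    ]
```

{"name": "carry_out", "arguments": {"steps": [[[0.4,0,0,0,0,0,1],[0.4,0,0,0,0,0,1],[0.4,0,0,0,0,0,1],[0.4,0,0,0,0,0,1],[0.4,0,0,0,0,0,1],[0.2,0,0,0,0,0,1],[0,0,0,0,0,0,1],[0,0,0,0,0,0,1]]]}}

```text
time_s: 46.6
tool_pos: [0.4905, -0.0178, 0.0519]
tool_rot: [0.705, -0.002, 0.709, 0.001]
ft_force: [-9.0, 0.4, 10.1]
gripper_width: 0.0003
```

```bash
python3 dn.py 0 .49 -.019 .05 8|tail -1
```

```text
t 46.6 pos [ 0.4905 -0.0178  0.0519] q [-0.1444 -0.0637  2.1335 -0.0026  1.0762 -1.719 ] w 0.00030377105094790664 Fw [-8.9969  0.3779 10.0669] Mw [-0.0982  1.485  -0.0489] tool y ang 90.28870333543287 tool x [-0.0047 -0.0016 -1.    ]
```

{"name": "carry_out", "arguments": {"steps": [[[0.15,0,0,0,0,0,1],[0.1,0,0,0,0,0,1],[0.1,0,0,0,0,0,1],[0.1,0,0,0,0,0,1],[0,0,0,0,0,0,1],[0,0,0,0,0,0,1],[0,0,0,0,0,0,1],[0,0,0,0,0,0,1]]]}}

```text
time_s: 47.4
tool_pos: [0.4905, -0.0179, 0.0475]
tool_rot: [0.705, -0.002, 0.709, 0.001]
ft_force: [-8.3, -0.1, 10.2]
gripper_width: 0.0004
```

```bash
python3 dn.py 0 .49 -.019 .05 8|tail -1
```

```text
t 47.4 pos [ 0.4905 -0.0179  0.0475] q [-0.1444 -0.0572  2.1358 -0.0026  1.0673 -1.719 ] w 0.0003511594649280574 Fw [-8.3262 -0.0614 10.2326] Mw [-0.0858  1.5979 -0.0019] tool y ang 90.28758687602844 tool x [-0.0046 -0.0017 -1.    ]
```

Not at the stop yet, as there is no force jump. I continue in small steps.

{"name": "carry_out", "arguments": {"steps": [[[0.1,0,0,0,0,0,1],[0.1,0,0,0,0,0,1],[0.1,0,0,0,0,0,1],[0,0,0,0,0,0,1],[0,0,0,0,0,0,1],[0,0,0,0,0,0,1],[0,0,0,0,0,0,1],[0,0,0,0,0,0,1]]]}}

```text
time_s: 48.2
tool_pos: [0.4906, -0.0179, 0.0463]
tool_rot: [0.705, -0.002, 0.709, 0.001]
ft_force: [-15.2, -1.0, 21.5]
gripper_width: 0.0004
```

```bash
python3 dn.py 0 .49 -.019 .05 8|tail -1
```

```text
t 48.2 pos [ 0.4906 -0.0179  0.0463] q [-0.1444 -0.0545  2.1356 -0.0028  1.0659 -1.7189] w 0.0004103417984786742 Fw [-15.1931  -0.9615  21.4688] Mw [ 0.0712  2.6322 -0.0024] tool y ang 90.29385405730916 tool x [-0.0058 -0.0016 -1.    ]
```

The force jumped to 21.5 N with hardly any travel, so the pedal is on its stop. I release upward.

{"name": "carry_out", "arguments": {"steps": [[[-0.5,0,0,0,0,0,1],[-0.7,0,0,0,0,0,1],[-0.8,0,0,0,0,0,1],[-0.8,0,0,0,0,0,1],[-0.8,0,0,0,0,0,1],[-0.8,0,0,0,0,0,1],[-1,0,0,0,0,0,1],[-2,0,0,0,0,0,1]]]}}

```text
time_s: 49.0
tool_pos: [0.4897, -0.0174, 0.1162]
tool_rot: [0.705, -0.002, 0.709, 0.001]
ft_force: [0.6, -0.4, -0.2]
gripper_width: 0.0004
```

{"name": "carry_out", "arguments": {"steps": [[[-3,0,-2,0,0,0,1],[-3,3,-2,0,0,0,1],[-3,4,-2,0,0,0,1],[0,4,-2,0,0,0,1],[0,4,-1,0,0,0,1],[0,4,0,0,0,0,1],[0,3,0,0,0,0,1],[0,0,0,0,0,0,1]]]}}

```text
time_s: 49.8
tool_pos: [0.4011, 0.2016, 0.2051]
tool_rot: [0.706, -0.004, 0.708, 0.003]
ft_force: [-0.3, -1.1, 0.1]
gripper_width: 0.0003
```

```bash
python3 - <<'E'
from pl import *
b=snap("top");a=snap("scene"); st=robot.state(); print(st["time_s"],st["tool_pos"],st["ft_force"])
H=np.array([.6063,-.0169,.135])
cr=lambda s,x0,y0,w,h:cv2.convertScaleAbs(cv2.resize(s["color"][y0:y0+h,x0:x0+w,::-1],(400,400),interpolation=cv2.INTER_CUBIC),alpha=1.4)
cv2.imwrite("pics/v12.png",np.hstack([cr(a,225,170,100,100),cr(b,235,160,90,90)]))
for c,s in(("scene",a),("top",b)):
    print(c,proj(s,[H,H-uy*.0455]),[(q,np.round(d["pixel"],1).tolist(),round(d["score"],2)) for q in("pin_mid","pin_grip","pedal_pad") for d in robot.place_of(c,q)])
E
```

```text
49.9 [0.4016 0.1992 0.2049] [ 0.1083 -0.6159 -0.9219]
scene [[281.9608 199.8952]
 [292.1829 208.0355]] [('pin_mid', [282.5, 199.2], 0.52), ('pin_mid', [398.6, 271.1], 0.42), ('pin_grip', [390.0, 282.7], 0.62), ('pin_grip', [292.0, 210.5], 0.56), ('pedal_pad', [253.6, 232.7], 0.71)]
top [[270.7223 198.8137]
 [286.022  198.7891]] [('pin_mid', [378.8, 156.4], 0.51), ('pin_grip', [373.6, 173.6], 0.63)]
```

View pics/v12.png

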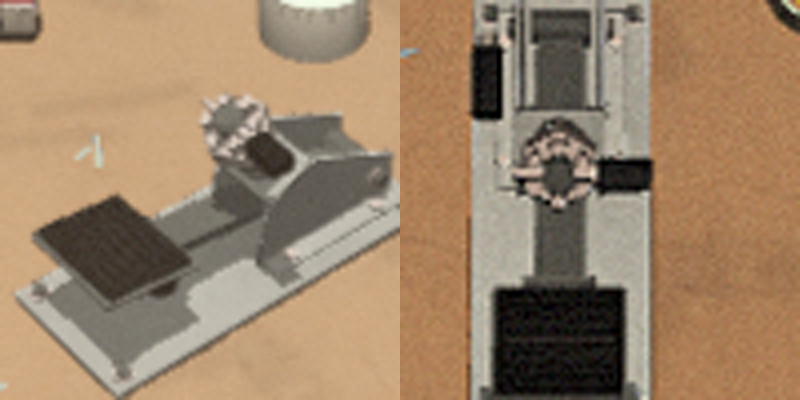

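The pin sits home: its block is against the crown at top crop (625,175), px 285.7 against 286.0 expected. The pedal is up again and the robot is clear, so I hand in.

```bash
python3 -c "
from station import robot
print(robot.job_done(), robot.state()['time_s'])"
```

```text
the job is handed in; nothing more can be done
the job is handed in; nothing more can be done
```

The job is handed in, and by my checks it was done as asked and in order. The robot finished clear of everything, at about 50 s of the 72 s.

**What I did**
- **Nut:** I screwed it clockwise until it bottomed, which showed as a moment of 1.5 N m. I then backed it off 0.45 rad, so the flats and slots face along the cross hole.
- **Pin:** I took the leftmost pin and pushed it through slot and hole from the right. The collar met the crown within 1 mm of the calculated place, and the pin resisted an upward nudge with about 6 N.
- **Pedal:** I pressed it until the force jumped from 10 to 21 N about 1 mm further down, then let it come back up.

**Last checks**
- The final pictures show the pin through the crown, with the block where expected (column 285.7 against 286.0 expected) and the pedal up.
- I never touched the other things on the bench, but I did not compare their positions at the end.

**What disagreed**
- **Rod height:** My first estimate from the images was about 11 mm off along the rod. I corrected it by touching the rod end. That touch reached 26 N and sank the rod, and the pedal with it, a few millimetres before the pin was in.
- **Slot angle:** My first estimate was also wrong, so the first grip caught the nut's corners. I regripped on the flats.
- **Detectors:** In the final top view the networks did not report the inserted pin or the pedal pad, only another pin. The scene camera did find both, the pin about where expected.

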